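Hang the payload canister under the drone's nose

ROBOT

A 6-joint arm with a two-finger parallel gripper is mounted at the origin on the work surface. World frame = base frame: x ahead of the robot, y to its left, z up, the work surface at z = 0. Lengths are in m, angles in rad, forces in N, time in s.
With the tool pointing down it reaches from about 0.35 to 0.775 m from the base axis. Payload 7.3 kg.
Tool frame: the origin (TCP) lies at the very end of the fingers, on their centre line; the grasp point (between the pads) lies 19 mm behind it; z points along the fingers, x is the direction in which the jaws open and shut, and the axes are right-handed (so a half turn about z gives the same grasp; the last joint's range is limited). The gripper opens to 92 mm and grips with 3 to 60 N. Pads are 19 mm wide; open, the fingers measure 130 mm over their backs; the gripper's body (75 mm by 190 mm) begins 47 mm behind the grasp point.
Start: joints at [-1.291, 0.342, 1.524, -0, 1.275, -0.146], TCP at [0.217, -0.478, 0.227] pointing down, gripper open.
Joint ranges: [-2.53, 2.53], [-0.77, 2.02], [0.04, 2.7], [-1, 4.14], [0.28, 2.66], [-3.11, 3.11]. Speed limits (rad/s): [2.57, 2.57, 3.14, 3.14, 3.14, 3.14].

INTERFACE

Orientations are given as [roll, pitch, yaw] about the fixed x, y, z axes, in that order (R = Rz(yaw) Ry(pitch) Rx(roll)).
In Python, from cell import observe, read_camera, camera_params, hand_in gives the robot as it stands.
- The arm moves only by the tool apply_moves, never from a script. Its argument "increments" is a list of rows, each an object with "grip": the opening, from 0 (shut) to 1 (fully open); "linear": the shift along the world's x, y, z in mm, a list of three; "turn": the turn, a rotation vector about the world's x, y, z in units of 6 degrees (1.0 is 6 degrees), a list of three. A call has 1 to 10 rows; each row is the pose to reach, as a shift and turn from the pose commanded when the call began; what a row does not reach only later rows make up. A row lasts 1/10 s, in which the tool goes at most 50 mm and 8.59 degrees, less where a joint would pass 70% of its speed; a pose out of reach is approached as far as the arm can. A call with a gripper value outside its range is refused whole. The fingers move at their own pace and stop on an object; "grip_force" is the grip in N (left out, the last holds). Time passes only in rows, so rows that repeat a pose let the fingers close. It gives the time, the measured TCP pose, the force and the opening at its end, in the units of the state.
- observe(): the state, without advancing time (a new reading comes with each control period).
- read_camera(name): name is "scene" or "top"; returns the picture (480x640x3 uint8, red, green, blue); there is no depth.
- camera_params(name): a dict with "camera_matrix" (3x3 intrinsics, pixels), "world_to_cam" (4x4, takes a point from world to camera coordinates). Camera axes: x right, y up, looking along -z (the intrinsics and any distortion apply to the point x, -y, -z); pixel columns grow to the right and rows downward; lengths in m; the calibration is good to about 2 mm. A picture is of the moment at which its call begins. camera_params takes no time and is no camera call.
- hand_in(): hands the job in, once; it reports no verdict.
The state is a dict: "time": time; "qpos": joint angles; "qvel": joint speeds; "joint_efforts": joint torques, N m; "tool_pos": TCP position; "tool_rot": TCP orientation; "contact_force": force on the tool from outside, world axes, zero at the start; "torque": the same for the moment, N m; "opening": finger opening in m.
Only numpy, scipy, OpenCV 4.12 (cv2) and the standard library are available. Lean on these libraries where they do the work, as an engineer would, in place of code of your own. Each camera call takes 0.05 s, during which the arm holds its last target.

TASK

Get the payload canister ready for flight: swing its folded wire bail up until it stands upright over the lid while the canister still stands on the desk, then lift the canister by the bail and hang it on both red hooks under the nose of the drone, with the bail's black grip between the two hooks. Let go and leave it hanging quietly and level, without tipping the canister over and without shifting the drone or anything else on the desk.

Things in the scene. Friction and masses are not known exactly. Their poses are not given: they have to be found in the camera images.
- canister: Loose white round jar, 110 mm diameter, with a blue screw lid (109 mm diameter, top 131 mm above the base), 0.35 to 0.65 kg. Origin: centre of its underside; z up. Ears at its +y and -y sides carry the bail, which pivots about the line along y through (0, 0, 101 mm). It starts standing on the desk, the folded bail sticking out to its -x side.
- bail (a joint): Angle of the wire bail about the ears, rad. 0 = folded down on its stop towards the canister's -x side, 12 degrees below level; 1.78 = upright over the lid; 3.56 = down on the +x side. Swings easily (friction 0.01 N m) and falls back if let go off the upright. Follow its arc with a light grip (about 4 N): pushing along its legs can tip the light canister.
- bail_grip (a point): Centre of the black rubber sleeve (13 mm diameter, 52 mm long, turns on the wire) at the middle of the bail's top bar, 105 mm from the pivot line. Beside it the bar is 5 mm wire, straight to 48 mm from the middle; legs 128 mm apart. Axes: y along the bar, z away from the pivot. Folded: 103 mm from the canister's axis, 79 mm above its base, 41 mm clear of the jar; upright: 206 mm above the base.
- drone: Drone centre frame, 4.5 kg, loose on its landing gear, arms taken off. Origin: on the desk right under hook_middle; z up; nose to its -x. Black plates, x = 70 to 290 mm, y = +-100 mm, 332 to 396 mm up, parts on top to 444 mm. Skids along x at y = +-185 mm, x = 0 to 360 mm, 24 mm high, on slanting legs. Two 12 mm rails at y = +-40 mm, 315 mm up, jut out to x = 16 mm and carry the hooks.
- hook_middle (a point): Midway between the two hooks' seats, 270 mm above the drone's origin, same axes; the bar's centre comes to rest here. The plates' nose edge is 70 mm behind it (+x) and starts 62 mm above, so a gripper body coming straight down would strike it: lean the tool about 40 degrees, its upper end away from the drone (-x).
- hook_left: Red J hook, 7 mm rod, under the rail at the drone's y = +40 mm. Origin: where the centre of the bail's wire rests in it; drone's axes. The shank is 11 mm behind (+x) and rises to a 21 mm clamp on the rail, 45 mm above, from x = 3 mm back; the point stands in front (x = -15 mm) and rises to 17 mm above the origin. The mouth between them opens upwards, 19 mm wide, centred at x = -2 mm.
- hook_right: The same hook under the rail at the drone's y = -40 mm. Clear space between the two hooks: 73 mm.
- battery: Bystander: olive battery pack 150 x 65 x 55 mm lying on the desk. Origin: centre of its underside.
- motor: Bystander: black brushless motor, 62 mm in diameter, 54 mm high with its shaft, standing on the desk. Origin: centre of its underside.
- radio: Bystander: grey radio transmitter 110 x 170 mm, 70 mm high over the sticks, lying on the desk. Origin: centre of its underside.
There are look-alikes about, which are no part of the job. What is meant by the canister is not turquoise, and is the smaller of those in its own colour.

How it is judged:
On the way:
1. the bail stands upright over the lid (within 0.2 rad) while the canister stands on the desk (value of joint bail between 1.58 and 1.98 rad and height (world z) of canister below 0.006 m and angle between canister's own z axis and vertical below 0.1 rad), for 0.2 s.
At the end, for the whole second after the job is handed in: Canister hangs from both hooks (0.4 N or more each): bar centre within 8 mm fore-aft, -5 to +6 mm in height, 14 mm sideways of hook_middle, bar within 0.15 rad of the hooks' line; canister upright within 0.2 rad, over 40 mm above the desk, under 0.05 m/s, released (x of bail_grip in the frame of hook_middle between -0.008 and 0.008 m and z of bail_grip in the frame of hook_middle between -0.005 and 0.006 m and y of bail_grip in the frame of hook_middle between -0.014 and 0.014 m and angle between the y axis of bail_grip and the y axis of drone, either way round below 0.15 rad and contact force between canister and hook_left above 0.4 N and contact force between canister and hook_right above 0.4 N and angle between canister's own z axis and vertical below 0.2 rad and height (world z) of canister above 0.04 m and linear speed of canister below 0.05 m/s and contact force between the fingers and canister below 0.1 N); the robot touches nothing.
It fails at once if the canister is tipped over (more than 0.6 rad) (angle between canister's own z axis and vertical above 0.6 rad).
It fails at once if the drone is shifted (over 20 mm) or tipped (over 0.1 rad) (distance of drone from where it was at the start of the episode above 0.02 m or angle between drone's own z axis and vertical above 0.1 rad).
It fails at once if the battery, motor or radio is shifted by more than 20 mm (distance of any of battery, motor, radio from where it was at the start of the episode above 0.02 m).
It also fails if it takes over 72 s, if anything falls off the work surface, if the arm or the gripper's body presses on something with over 40 N, if the wrist force passes 120 N, or if a joint passes its speed limit or range.

## Working session

There is one attempt and no reset: what is moved stays moved. The work goes in short steps, Python scripts to look and compute and a tool call to move; the robot and the scene stay as the last step left them, time stands still between calls to the robot, and variables do not carry over. Pictures are saved under pics/ and viewed, and the job is handed in when it is done.

Besides the shell and the picture viewer there is one more tool, called after "Emit:" by a JSON object that holds its "name" and its "arguments". apply_moves: Moves the arm, as the interface text tells. Its arguments: {"type":"object","properties":{"increments":{"type":"array","items":{"type":"object","properties":{"grip":{"type":"number"},"linear":{"type":"array","items":{"type":"number"}},"turn":{"type":"array","items":{"type":"number"}}}}},"grip_force":{"type":"number"}},"required":["increments"]}

```bash
mkdir -p pics; ls; python3 - <<'E'
from cell import *
import cv2
for n in ("scene","top"):
    cv2.imwrite(f"pics/{n}0.png",read_camera(n)[:,:,::-1])
    p=camera_params(n);print(n,{k:(v.tolist() if hasattr(v,'tolist') else v) for k,v in p.items()})
print(observe())
E
```

```text
pics
scene {'camera_matrix': [[581.9372491936238, 0.0, 325.99553451817354], [0.0, 581.9372491936238, 240.6198435502595], [0.0, 0.0, 1.0]], 'world_to_cam': [[0.07800919905472677, 0.9969520557132708, 0.0010786435570474089, -0.15816988142639674], [-0.7937594196255662, 0.061455140482231066, 0.605119202689845, 0.2772140170521657], [0.6032085448818876, -0.04806104781829444, 0.7961341514242956, -1.7639840997987302], [0.0, 0.0, 0.0, 1.0]]}
top {'camera_matrix': [[594.2411067148167, 0.0, 322.78320002694903], [0.0, 594.2411067148167, 235.76807476786624], [0.0, 0.0, 1.0]], 'world_to_cam': [[0.028437460077474278, -0.9994317071750842, -0.018098993271399005, 0.10915901348502079], [0.9967709360511127, 0.026992239290752444, 0.07562486404522718, -0.5404607951508966], [-0.07509335462030176, -0.020191129516865747, 0.996972069007303, -1.5697217452722947], [0.0, 0.0, 0.0, 1.0]]}
{'time': 0.1, 'qpos': array([-1.29101014e+00,  3.42649074e-01,  1.52491509e+00,  1.02832921e-05,
        1.27538113e+00, -1.45971922e-01]), 'qvel': array([ 1.06796817e-05, -1.21528510e-03, -1.85867073e-03,  8.31343343e-04,
        9.83214069e-05, -4.94807885e-04]), 'joint_efforts': array([ 1.82896631e-03, -4.32006061e+01, -2.44694799e+01,  7.18412292e-02,
        5.26040629e-02, -4.29266777e-05]), 'tool_pos': array([ 0.21676869, -0.47777054,  0.22611875]), 'tool_rot': array([-3.14138618e+00,  1.33682840e-03, -1.14504108e+00]), 'contact_force': array([ 0.1885179 , -0.34533067,  0.3320826 ]), 'torque': array([ 0.01464177, -0.05917784, -0.03155175]), 'opening': 0.09166690284209446}
```

View pics/scene0.png

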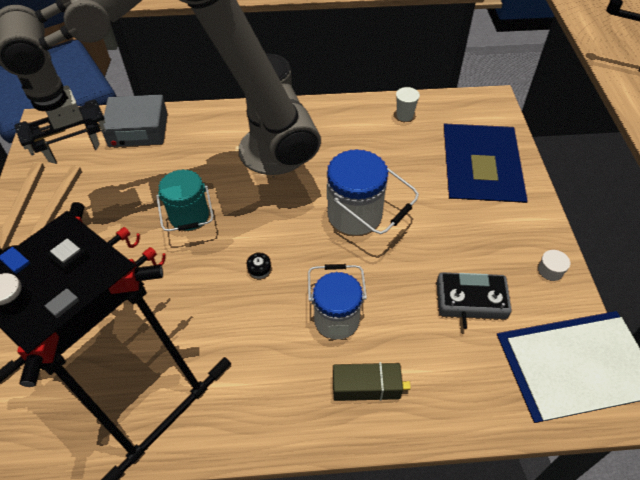

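View pics/top0.png

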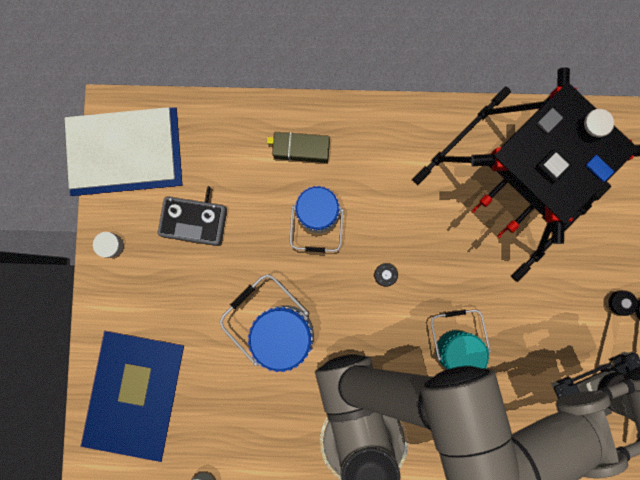

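Scene picture: the small blue-lidded canister (the target) is at about (337,295), with its bail grip at (335,267). The red hooks are at about (130,238) and (157,260). In the top picture the lid is at (317,208), the grip at (315,250), and the hooks at about (480,203) and (510,230). The large blue jar and the turquoise one are look-alikes. I'll zoom in next.

```bash
python3 - <<'E'
import cv2,numpy as np
s=cv2.imread("pics/scene0.png");t=cv2.imread("pics/top0.png")
def z(im,x0,y0,w,h,k,n):
    c=cv2.resize(im[y0:y0+h,x0:x0+w],None,fx=k,fy=k,interpolation=cv2.INTER_CUBIC)
    for i in range(0,w,10):cv2.putText(c,str(x0+i),(i*k,8),0,.3,(255,255,255),1);cv2.line(c,(i*k,10),(i*k,14),(255,255,255),1)
    for i in range(0,h,10):cv2.putText(c,str(y0+i),(0,i*k+4),0,.3,(255,255,255),1)
    return c
a=z(s,100,220,80,60,5,0);b=z(t,460,180,80,60,5,0)
c=z(s,295,255,80,60,5,0);d=z(t,280,195,80,60,5,0)
cv2.imwrite("pics/z0.png",np.vstack([np.hstack([a,b]),np.hstack([c,d])]))
E
```

```text
(no output)
```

View pics/z0.png

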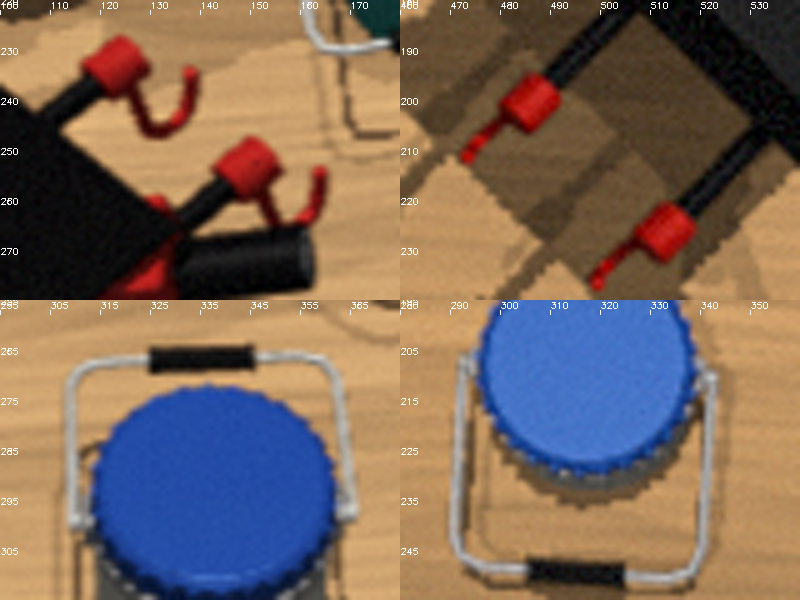

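```bash
cat > h.py <<'E'
import numpy as np,cv2
from cell import *
from scipy.optimize import least_squares
P={n:camera_params(n) for n in("scene","top")}
def proj(n,X):
    p=P[n];K=p["camera_matrix"];T=p["world_to_cam"]
    c=np.atleast_2d(X)@np.array(T)[:3,:3].T+np.array(T)[:3,3]
    c=c*[1,-1,-1];q=c@np.array(K).T;return q[:,:2]/q[:,2:]
def Pm(n):
    return np.array(P[n]["camera_matrix"])@np.diag([1,-1,-1])@np.array(P[n]["world_to_cam"])[:3]
def tri(s,t):
    X=cv2.triangulatePoints(Pm("scene"),Pm("top"),np.array(s,float).reshape(2,1),np.array(t,float).reshape(2,1))[:,0];X=X[:3]/X[3]
    e=np.r_[proj("scene",X)[0]-s,proj("top",X)[0]-t];return X,np.abs(e).max()
E
python3 - <<'E'
from h import *
np.set_printoptions(precision=4,suppress=True)
for n,s,t in [("tipA",(138,234.5),(499.3,236)),("tipB",(163.7,254.5),(473.3,211)),("clA",(122.5,233.5),(512.5,226)),("clB",(148.5,253.5),(486,200)),
 ("grip",(335.5,266.7),(315,249.6)),("g1",(325,267),(305.5,248.6)),("g2",(346,266.4),(324.5,250.5)),("ear1",(310.5,299.5),(293.5,207.5)),("ear2",(364.7,297.5),(342,210.5))]:
    print(n,*tri(s,t))
for n in("scene","top"):
    im=cv2.imread(f"pics/{n}0.png");hsv=cv2.cvtColor(im,cv2.COLOR_BGR2HSV)
    m=cv2.inRange(hsv,(100,120,60),(125,255,255))
    k,l,st,ce=cv2.connectedComponentsWithStats(m)
    for i in range(1,k):
        if st[i,4]>500:print(n,st[i],ce[i])
E
```

```text
tipA [ 0.5277 -0.274   0.2828] 0.1012492322354035
tipB [ 0.5823 -0.2164  0.2812] 0.20731896785497383
clA [ 0.5477 -0.2942  0.3138] 0.29903526119512946
clB [ 0.603  -0.2362  0.3152] 0.39572663184560497
grip [0.4969 0.1425 0.0746] 0.14521151164223056
g1 [0.4988 0.1424 0.0801] 10.419909539508751
g2 [0.4983 0.1422 0.0786] 10.672116621374528
ear1 [0.6066 0.1384 0.1217] 27.6359759978468
ear2 [0.6092 0.1353 0.126 ] 27.8167533137169
scene [  48   40   66   66 2268] [79.3849 72.2773]
scene [   0   66   33   69 1353] [ 10.8293 101.3932]
scene [ 444  124   83   77 4678] [483.2351 162.2552]
scene [ 328  150   60   49 2103] [357.2216 171.8764]
scene [ 313  272   49   44 1628] [337.3409 293.3925]
scene [ 498  311  122  111 1353] [539.0458 352.9557]
top [  70  108  112   88 1109] [144.9982 169.5807]
top [ 296  187   43   43 1459] [317.0069 207.9116]
top [ 248  307   64   65 3128] [279.6985 338.9936]
top [  81  332  102  130 8361] [131.9361 397.4166]
```

```bash
python3 - <<'E'
from h import *
np.set_printoptions(precision=4,suppress=True)
for n,s,t in [("g1",(325,267),(324.5,250.5)),("g2",(346,266.4),(305.5,248.6)),("ear1",(310.5,299.5),(342,210.5)),("ear2",(364.7,297.5),(293.5,207.5)),("lid",(337.5,292.),(317,207.9))]:
    print(n,*tri(s,t))
def Tm(p,X):
    x,y,a=p;X=np.atleast_2d(X);c,s=np.cos(a),np.sin(a)
    return np.c_[x+c*X[:,0]-s*X[:,1],y+s*X[:,0]+c*X[:,1],X[:,2]]
def fit(M,s,t,p0):
    f=lambda p:np.r_[(proj("scene",Tm(p,M))-s).ravel(),(proj("top",Tm(p,M))-t).ravel()]
    r=least_squares(f,p0,loss="soft_l1");print(r.x,r.fun.reshape(-1,2).round(1).tolist());return r.x
# drone: tips, clamps  (A right y=-40, B left)
M=np.array([[-15,-40,287],[-15,40,287],[13.5,-40,315],[13.5,40,315]])/1e3
p=fit(M,[(138,234.5),(163.7,254.5),(122.5,233.5),(148.5,253.5)],[(499.3,236),(473.3,211),(512.5,226),(486,200)],[.56,-.25,-.78])
print("hook mid",Tm(p,[0,0,.27]),"yaw deg",np.degrees(p[2]))
# canister: -x side toward robot (-x world). grip, sleeve ends(y=+-26), ears(y=+-64?,101)
# world +y ~ canister +y: scene right
M=np.array([[-103,0,79],[-103,-26,79],[-103,26,79],[0,0,131],[0,-64,101],[0,64,101]])/1e3
q=fit(M,[(335.5,266.7),(325,267),(346,266.4),(337.5,292.),(310.5,299.5),(364.7,297.5)],[(315,249.6),(324.5,250.5),(305.5,248.6),(317,207.9),(342,210.5),(293.5,207.5)],[.6,.14,0])
print("grip",Tm(q,M[0]),np.degrees(q[2]))
E
```

```text
g1 [0.4952 0.1175 0.0738] 0.02880820639779813
g2 [0.4987 0.1674 0.0758] 0.31211809356256026
ear1 [0.5978 0.0758 0.0958] 0.20919944452447226
ear2 [0.6022 0.2001 0.0961] 0.15358956116659783
lid [0.5994 0.1381 0.1229] 0.22504994072437512
[ 0.5662 -0.2551 -0.7685] [[-0.2, -1.3], [-0.2, -1.3], [0.6, -0.2], [0.6, 0.4], [0.4, -0.1], [0.6, -0.7], [-0.0, -0.3], [0.1, -0.3]]
hook mid [[ 0.5662 -0.2551  0.27  ]] yaw deg -44.03137479940368
[ 0.6011  0.1378 -0.0433] [[-0.2, -0.6], [-0.4, -0.6], [0.1, -0.6], [0.2, -1.3], [-1.1, -0.9], [0.8, -0.6], [-0.1, -0.6], [0.5, -0.8], [-0.6, -0.3], [0.3, -1.0], [0.6, -0.4], [-0.9, -0.9]]
grip [[0.4982 0.1422 0.079 ]] -2.4798779865462772
```

```bash
cat >> h.py <<'E'
from scipy.spatial.transform import Rotation as Ro
def toolR(psi,L):
    psi,L=np.radians([psi,L])
    z=np.array([np.sin(L)*np.cos(psi),np.sin(L)*np.sin(psi),-np.cos(L)]);x=np.array([np.cos(L)*np.cos(psi),np.cos(L)*np.sin(psi),np.sin(L)])
    return Ro.from_matrix(np.c_[x,np.cross(z,x),z])
def goto(g,psi,L,back=0,ref=None):
    """linear mm & turn units from measured pose to have grasp point at g"""
    o=observe() if ref is None else ref
    R=toolR(psi,L);z=R.as_matrix()[:,2]
    tcp=np.array(g)+z*(.019-back)
    R0=Ro.from_euler("xyz",o["tool_rot"])
    return ((tcp-o["tool_pos"])*1e3).round(1),((R*R0.inv()).as_rotvec(degrees=True)/6).round(3)
def cur():
    o=observe();R=Ro.from_euler("xyz",o["tool_rot"]);z=R.as_matrix()[:,2]
    print("t",round(o["time"],2),"tcp",o["tool_pos"].round(4),"grasp",(o["tool_pos"]-.019*z).round(4),"z",z.round(3),"x",R.as_matrix()[:,0].round(3),"F",o["contact_force"].round(2),"op",round(o["opening"],4),"q",o["qpos"].round(2))
E
python3 - <<'E'
from h import *
cur()
print(goto([.498,.142,.079],-2.5,40,.12)); print(toolR(-2.5,40).as_matrix()[:,2])
E
```

```text
t 0.1 tcp [ 0.2168 -0.4778  0.2261] grasp [ 0.2168 -0.4778  0.2451] z [-0.     0.001 -1.   ] x [ 0.413 -0.911 -0.001] F [ 0.19 -0.35  0.33] op 0.0917 q [-1.29  0.34  1.52  0.    1.28 -0.15]
(array([216.4, 622.6, -69.7]), array([-3.931, -5.813, 10.067]))
[ 0.64217582 -0.028038   -0.76604444]
```

Emit:
{"name": "apply_moves", "arguments": {"increments": [{"linear": [0, 0, 40], "turn": [0, 0, 0], "grip": 0.4}, {"linear": [0, 0, 80], "turn": [0, 0, 0], "grip": 0.4}, {"linear": [15, 40, 100], "turn": [0, 0, 0.8], "grip": 0.4}, {"linear": [30, 80, 100], "turn": [0, 0, 1.6], "grip": 0.4}, {"linear": [45, 120, 100], "turn": [0, 0, 2.4], "grip": 0.4}, {"linear": [60, 160, 100], "turn": [0, 0, 3.2], "grip": 0.4}, {"linear": [75, 200, 100], "turn": [0, 0, 4.0], "grip": 0.4}, {"linear": [90, 240, 100], "turn": [0, 0, 4.8], "grip": 0.4}, {"linear": [105, 280, 100], "turn": [0, 0, 5.6], "grip": 0.4}, {"linear": [120, 320, 100], "turn": [0, 0, 6.4], "grip": 0.4}], "grip_force": 4}}

```text
time: 1.1
tool_pos: [0.3369, -0.1564, 0.3266]
tool_rot: [-3.142, 0.0, -0.472]
contact_force: [1.0, -0.6, -0.5]
opening: 0.0365
```

```bash
python3 - <<'E'
from h import *
cur()
print(goto([.498,.142,.079],-2.5,40,.12))
E
```

```text
t 1.1 tcp [ 0.3369 -0.1564  0.3266] grasp [ 0.3369 -0.1564  0.3456] z [ 0.  0. -1.] x [ 0.891 -0.455 -0.   ] F [ 1.02 -0.59 -0.51] op 0.0365 q [-0.64 -0.02  1.69  0.    1.47 -0.17]
(array([  96.2,  301.2, -170.2]), array([-1.713, -6.494,  3.92 ]))
```

```bash
python3 - <<'E'
from h import *
for n,s,t in [("biglid",(357.,172),(280,339)),("biggrip",(402,215),(243,297)),("turq",(181,186),(463,352)),("motor",(258.5,260),(386,274)),("bigcorner",(380,232),(306,312))]: print(n,*tri(s,t))
E
```

```text
biglid [0.2747959  0.21632267 0.16784532] 0.20926976732147295
biggrip [0.37070129 0.32111285 0.10261949] 0.6056781156282796
turq [ 0.25334577 -0.23229313  0.12982943] 1.2025193022566327
motor [ 0.43955194 -0.04548334  0.04258457] 0.18967404938928212
bigcorner [0.3452009  0.21866128 0.01716929] 21.480852186248626
```

```bash
python3 - <<'E'
from h import *
print(tri((378,232),(271,277)))
# leg plane: top ray of (308,314) at z=.13 and .14
from scipy.optimize import fsolve
for px,z in [((308,314),.14),((290,296),.125)]:
    r=fsolve(lambda v:proj("top",[v[0],v[1],z])[0]-px,[.35,.15]);print(px,r)
print(goto([.498,.142,.079],-2.5,12,.126))
E
```

```text
(array([0.42310894, 0.25212804, 0.10626727]), np.float64(0.8270343937015809))
(308, 314) [0.33484328 0.15251443]
(290, 296) [0.3770949  0.19924119]
(array([ 138.8,  299.4, -142.9]), array([-0.514, -1.949,  4.074]))
```

Emit:
{"name": "apply_moves", "arguments": {"increments": [{"linear": [20, 40, 0], "turn": [-0.06, -0.24, 0.5], "grip": 0.4}, {"linear": [40, 80, 0], "turn": [-0.12, -0.48, 1.0], "grip": 0.4}, {"linear": [58, 120, -5], "turn": [-0.18, -0.72, 1.5], "grip": 0.4}, {"linear": [76, 160, -10], "turn": [-0.25, -0.96, 2.0], "grip": 0.4}, {"linear": [94, 200, -20], "turn": [-0.32, -1.2, 2.5], "grip": 0.4}, {"linear": [112, 235, -40], "turn": [-0.39, -1.45, 3.0], "grip": 0.4}, {"linear": [126, 265, -70], "turn": [-0.45, -1.7, 3.55], "grip": 0.4}, {"linear": [135, 290, -105], "turn": [-0.514, -1.949, 4.074], "grip": 0.4}, {"linear": [138.8, 299.4, -142.9], "turn": [-0.514, -1.949, 4.074], "grip": 0.4}, {"linear": [138.8, 299.4, -142.9], "turn": [-0.514, -1.949, 4.074], "grip": 0.4}]}}

```text
time: 2.1
tool_pos: [0.4723, 0.1419, 0.179]
tool_rot: [3.14, -0.199, -0.044]
contact_force: [-0.5, -0.0, 0.5]
opening: 0.0372
```

```bash
python3 - <<'E'
from h import *
cur()
print(goto([.498,.142,.079],-2.5,12,.006))
cv2.imwrite("pics/s1.png",cv2.resize(read_camera("scene")[150:330,230:470,::-1],None,fx=3,fy=3))
cv2.imwrite("pics/t1.png",cv2.resize(read_camera("top")[150:330,210:450,::-1],None,fx=3,fy=3))
E
```

```text
t 2.1 tcp [0.4723 0.1419 0.179 ] grasp [0.4686 0.1421 0.1976] z [ 0.198 -0.01  -0.98 ] x [ 0.979 -0.043  0.198] F [-0.48 -0.01  0.5 ] op 0.0372 q [ 0.16  0.24  1.84 -0.06  0.87  0.24]
(array([  28.4,   -0. , -112.7]), array([ 0.011, -0.1  ,  0.007]))
```

View pics/s1.png

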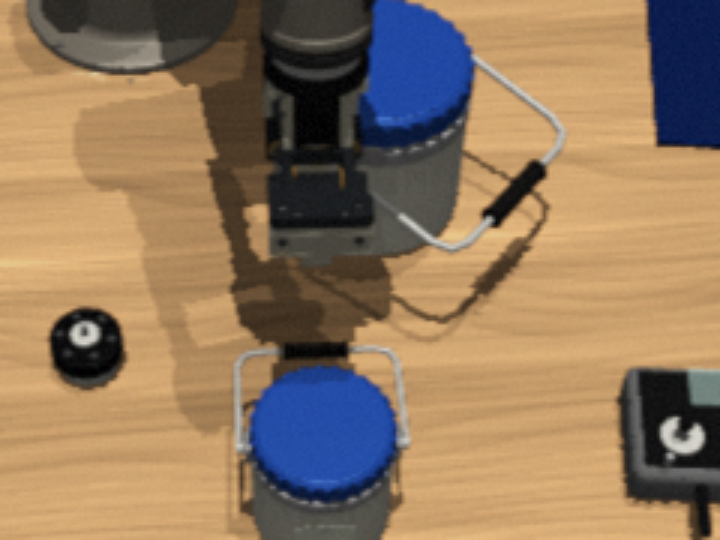

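View pics/t1.png

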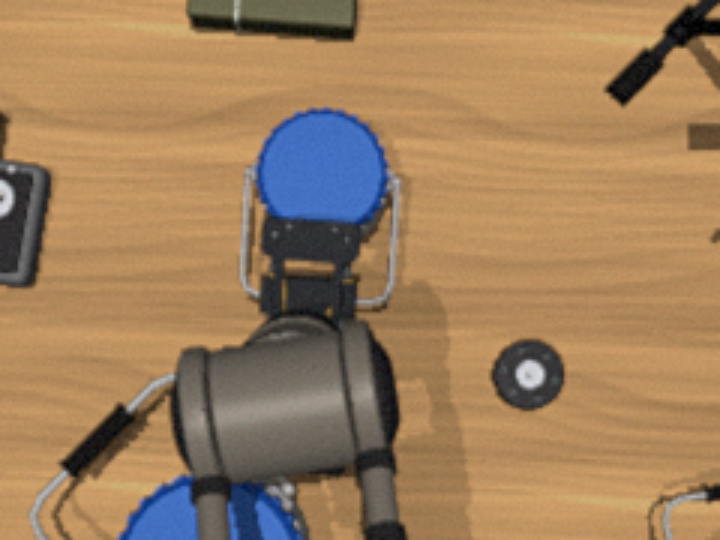

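The gripper is in line above the folded bail. The motor is clear, and the forearm is above the big jar. Next I descend along the tool axis.

Emit:
{"name": "apply_moves", "arguments": {"increments": [{"linear": [5, 0, -20], "turn": [0, -0.05, 0], "grip": 0.4}, {"linear": [10, 0, -40], "turn": [0.01, -0.1, 0], "grip": 0.4}, {"linear": [15, 0, -60], "turn": [0.01, -0.1, 0], "grip": 0.4}, {"linear": [20, 0, -80], "turn": [0.01, -0.1, 0], "grip": 0.4}, {"linear": [24, 0, -95], "turn": [0.01, -0.1, 0], "grip": 0.4}, {"linear": [27, 0, -105], "turn": [0.01, -0.1, 0], "grip": 0.4}, {"linear": [28.4, 0, -112.7], "turn": [0.01, -0.1, 0], "grip": 0.4}, {"linear": [28.4, 0, -112.7], "turn": [0.01, -0.1, 0], "grip": 0.4}]}}

```text
time: 3.0
tool_pos: [0.5044, 0.1409, 0.0714]
tool_rot: [-3.139, -0.22, -0.048]
contact_force: [0.6, 0.6, 0.7]
opening: 0.037
```

```bash
python3 - <<'E'
from h import *
cur()
print(goto([.498,.142,.079],-2.5,12,.006))
cv2.imwrite("pics/s2.png",cv2.resize(read_camera("scene")[150:330,230:470,::-1],None,fx=3,fy=3))
E
```

```text
t 3.0 tcp [0.5044 0.1409 0.0714] grasp [0.5003 0.141  0.0899] z [ 0.218 -0.008 -0.976] x [ 0.975 -0.046  0.218] F [0.64 0.59 0.73] op 0.037 q [ 0.15  0.44  1.91 -0.08  0.58  0.26]
(array([-3.7,  1. , -5.1]), array([-0.015,  0.104,  0.034]))
```

View pics/s2.png

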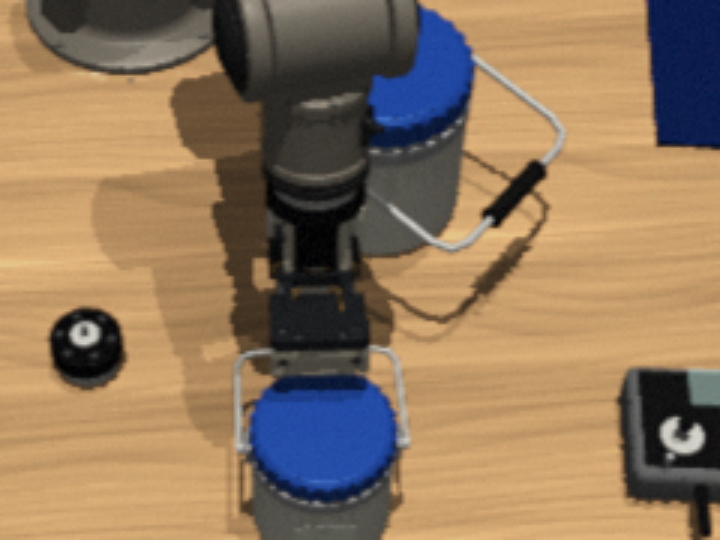

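Emit:
{"name": "apply_moves", "arguments": {"increments": [{"linear": [-3.7, 1, -5], "turn": [0, 0.1, 0], "grip": 0.4}, {"linear": [-3.7, 1, -5], "turn": [0, 0.1, 0], "grip": 0}, {"linear": [-3.7, 1, -5], "turn": [0, 0.1, 0], "grip": 0}, {"linear": [-3.7, 1, -5], "turn": [0, 0.1, 0], "grip": 0}, {"linear": [-3.7, 1, -5], "turn": [0, 0.1, 0], "grip": 0}, {"linear": [-3.7, 1, -5], "turn": [0, 0.1, 0], "grip": 0}], "grip_force": 4}}

```text
time: 3.65
tool_pos: [0.5013, 0.1424, 0.0666]
tool_rot: [-3.14, -0.211, -0.047]
contact_force: [3.0, -0.3, -0.2]
opening: 0.0129
```

```bash
python3 - <<'E'
from h import *
cur()
E
```

```text
t 3.65 tcp [0.5013 0.1424 0.0666] grasp [0.4973 0.1425 0.0852] z [ 0.21  -0.008 -0.978] x [ 0.977 -0.046  0.21 ] F [ 2.96 -0.33 -0.23] op 0.0129 q [ 0.15  0.44  1.92 -0.07  0.57  0.26]
```

```bash
cat > arc.py <<'E'
from h import *
import json,sys
p0,p1,L0,L1=map(float,sys.argv[1:5]); piv=np.array([float(v) for v in sys.argv[5:8]])
ps=-2.5;d=np.array([np.cos(np.radians(ps)),np.sin(np.radians(ps)),0])
def pose(ph,L):
    f=np.radians(ph);return piv+.105*(-np.cos(f)*d+np.sin(f)*np.array([0,0,1])),L
rows=[]
for k in range(1,11):
    g,L=pose(p0+(p1-p0)*k/10,L0+(L1-L0)*k/10)
    a,b=goto(g,ps,L,.006);rows.append({"linear":a.tolist(),"turn":b.round(2).tolist(),"grip":0})
print(json.dumps(rows))
E
python3 arc.py -12 16 12 17 .6015 .138 .101
```

```text
[{"linear": [-0.5, 0.0, 4.9], "turn": [-0.02, -0.06, 0.03], "grip": 0}, {"linear": [-1.1, 0.1, 10.0], "turn": [-0.02, -0.15, 0.03], "grip": 0}, {"linear": [-1.4, 0.1, 15.1], "turn": [-0.03, -0.23, 0.03], "grip": 0}, {"linear": [-1.5, 0.1, 20.3], "turn": [-0.03, -0.31, 0.03], "grip": 0}, {"linear": [-1.3, 0.1, 25.4], "turn": [-0.04, -0.4, 0.03], "grip": 0}, {"linear": [-0.9, 0.1, 30.6], "turn": [-0.04, -0.48, 0.03], "grip": 0}, {"linear": [-0.3, 0.0, 35.7], "turn": [-0.04, -0.56, 0.03], "grip": 0}, {"linear": [0.6, -0.0, 40.8], "turn": [-0.05, -0.64, 0.03], "grip": 0}, {"linear": [1.8, -0.1, 45.9], "turn": [-0.05, -0.73, 0.03], "grip": 0}, {"linear": [3.2, -0.1, 50.9], "turn": [-0.06, -0.81, 0.03], "grip": 0}]
```

Emit:
{"name": "apply_moves", "arguments": {"increments": [{"linear": [-0.5, 0.0, 4.9], "turn": [-0.02, -0.06, 0.03], "grip": 0}, {"linear": [-1.1, 0.1, 10.0], "turn": [-0.02, -0.15, 0.03], "grip": 0}, {"linear": [-1.4, 0.1, 15.1], "turn": [-0.03, -0.23, 0.03], "grip": 0}, {"linear": [-1.5, 0.1, 20.3], "turn": [-0.03, -0.31, 0.03], "grip": 0}, {"linear": [-1.3, 0.1, 25.4], "turn": [-0.04, -0.4, 0.03], "grip": 0}, {"linear": [-0.9, 0.1, 30.6], "turn": [-0.04, -0.48, 0.03], "grip": 0}, {"linear": [-0.3, 0.0, 35.7], "turn": [-0.04, -0.56, 0.03], "grip": 0}, {"linear": [0.6, 0, 40.8], "turn": [-0.05, -0.64, 0.03], "grip": 0}, {"linear": [1.8, -0.1, 45.9], "turn": [-0.05, -0.73, 0.03], "grip": 0}, {"linear": [3.2, -0.1, 50.9], "turn": [-0.06, -0.81, 0.03], "grip": 0}]}}

```text
time: 4.65
tool_pos: [0.5035, 0.1421, 0.1174]
tool_rot: [3.141, -0.295, -0.043]
contact_force: [2.4, 0.1, -1.5]
opening: 0.0132
```

```bash
python3 - <<'E'
from h import *
cur()
E
python3 arc.py 16 48 17 26 .6015 .138 .101
```

```text
t 4.65 tcp [0.5035 0.1421 0.1174] grasp [0.498  0.1424 0.1355] z [ 0.29  -0.013 -0.957] x [ 0.956 -0.041  0.291] F [ 2.44  0.1  -1.52] op 0.0132 q [ 0.17  0.34  1.93 -0.11  0.59  0.29]
[{"linear": [2.9, 0.0, 5.8], "turn": [0.0, -0.17, -0.0], "grip": 0}, {"linear": [5.2, -0.1, 11.4], "turn": [-0.0, -0.32, -0.0], "grip": 0}, {"linear": [7.7, -0.2, 16.8], "turn": [-0.01, -0.47, -0.0], "grip": 0}, {"linear": [10.6, -0.3, 22.1], "turn": [-0.02, -0.62, -0.0], "grip": 0}, {"linear": [13.8, -0.4, 27.2], "turn": [-0.02, -0.77, -0.0], "grip": 0}, {"linear": [17.2, -0.6, 32.2], "turn": [-0.03, -0.92, -0.0], "grip": 0}, {"linear": [20.9, -0.8, 36.9], "turn": [-0.04, -1.07, -0.0], "grip": 0}, {"linear": [24.9, -0.9, 41.5], "turn": [-0.04, -1.22, -0.0], "grip": 0}, {"linear": [29.0, -1.1, 45.9], "turn": [-0.05, -1.37, -0.0], "grip": 0}, {"linear": [33.5, -1.3, 50.0], "turn": [-0.06, -1.52, -0.0], "grip": 0}]
```

Emit:
{"name": "apply_moves", "arguments": {"increments": [{"linear": [2.9, 0.0, 5.8], "turn": [0.0, -0.17, 0], "grip": 0}, {"linear": [5.2, -0.1, 11.4], "turn": [0, -0.32, 0], "grip": 0}, {"linear": [7.7, -0.2, 16.8], "turn": [-0.01, -0.47, 0], "grip": 0}, {"linear": [10.6, -0.3, 22.1], "turn": [-0.02, -0.62, 0], "grip": 0}, {"linear": [13.8, -0.4, 27.2], "turn": [-0.02, -0.77, 0], "grip": 0}, {"linear": [17.2, -0.6, 32.2], "turn": [-0.03, -0.92, 0], "grip": 0}, {"linear": [20.9, -0.8, 36.9], "turn": [-0.04, -1.07, 0], "grip": 0}, {"linear": [24.9, -0.9, 41.5], "turn": [-0.04, -1.22, 0], "grip": 0}, {"linear": [29.0, -1.1, 45.9], "turn": [-0.05, -1.37, 0], "grip": 0}, {"linear": [33.5, -1.3, 50.0], "turn": [-0.06, -1.52, 0], "grip": 0}]}}

```text
time: 5.65
tool_pos: [0.5373, 0.1409, 0.1673]
tool_rot: [3.141, -0.455, -0.043]
contact_force: [1.4, 0.5, -2.1]
opening: 0.0127
```

```bash
python3 - <<'E'
from h import *
cur()
cv2.imwrite("pics/s3.png",cv2.resize(read_camera("scene")[150:350,230:470,::-1],None,fx=3,fy=3))
E
python3 arc.py 48 70 26 33 .6015 .138 .101
```

```text
t 5.65 tcp [0.5373 0.1409 0.1673] grasp [0.5289 0.1412 0.1843] z [ 0.439 -0.019 -0.898] x [ 0.898 -0.039  0.439] F [ 1.45  0.51 -2.08] op 0.0127 q [ 0.17  0.27  1.92 -0.19  0.52  0.36]
[{"linear": [2.3, -0.2, 2.2], "turn": [-0.0, -0.09, -0.0], "grip": 0}, {"linear": [5.5, -0.4, 4.8], "turn": [-0.01, -0.21, -0.0], "grip": 0}, {"linear": [8.9, -0.5, 7.3], "turn": [-0.01, -0.32, -0.0], "grip": 0}, {"linear": [12.4, -0.7, 9.6], "turn": [-0.02, -0.44, -0.0], "grip": 0}, {"linear": [15.9, -0.8, 11.8], "turn": [-0.02, -0.56, -0.0], "grip": 0}, {"linear": [19.6, -1.0, 13.9], "turn": [-0.03, -0.67, -0.0], "grip": 0}, {"linear": [23.3, -1.1, 15.9], "turn": [-0.03, -0.79, -0.0], "grip": 0}, {"linear": [27.0, -1.3, 17.7], "turn": [-0.04, -0.91, -0.0], "grip": 0}, {"linear": [30.9, -1.5, 19.4], "turn": [-0.04, -1.02, -0.0], "grip": 0}, {"linear": [34.8, -1.6, 20.9], "turn": [-0.05, -1.14, -0.0], "grip": 0}]
```

View pics/s3.png

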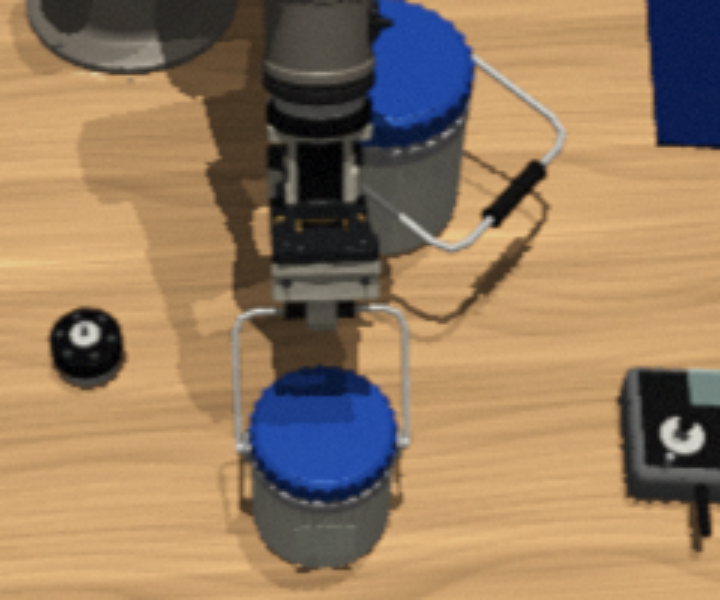

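Emit:
{"name": "apply_moves", "arguments": {"increments": [{"linear": [2.5, -0.2, 2.5], "turn": [0, -0.09, 0], "grip": 0}, {"linear": [5.5, -0.4, 4.8], "turn": [-0.01, -0.21, 0], "grip": 0}, {"linear": [8.9, -0.5, 7.3], "turn": [-0.01, -0.32, 0], "grip": 0}, {"linear": [12.4, -0.7, 9.6], "turn": [-0.02, -0.44, 0], "grip": 0}, {"linear": [15.9, -0.8, 11.8], "turn": [-0.02, -0.56, 0], "grip": 0}, {"linear": [19.6, -1.0, 13.9], "turn": [-0.03, -0.67, 0], "grip": 0}, {"linear": [23.3, -1.1, 15.9], "turn": [-0.03, -0.79, 0], "grip": 0}, {"linear": [27.0, -1.3, 17.7], "turn": [-0.04, -0.91, 0], "grip": 0}, {"linear": [30.9, -1.5, 19.4], "turn": [-0.04, -1.02, 0], "grip": 0}, {"linear": [34.8, -1.6, 20.9], "turn": [-0.05, -1.14, 0], "grip": 0}]}}

```text
time: 6.7
tool_pos: [0.5726, 0.1394, 0.1887]
tool_rot: [-3.141, -0.576, -0.043]
contact_force: [-3.2, 0.6, 5.2]
opening: 0.0129
```

```bash
python3 - <<'E'
from h import *
cur()
E
python3 arc.py 70 90 33 40 .6015 .138 .101
```

```text
t 6.7 tcp [0.5726 0.1394 0.1887] grasp [0.5623 0.1399 0.2047] z [ 0.544 -0.023 -0.839] x [ 0.838 -0.036  0.545] F [-3.22  0.63  5.19] op 0.0129 q [ 0.17  0.27  1.91 -0.29  0.41  0.45]
[{"linear": [3.6, -0.3, 1.3], "turn": [-0.01, -0.12, -0.0], "grip": 0}, {"linear": [7.3, -0.5, 2.5], "turn": [-0.01, -0.23, -0.0], "grip": 0}, {"linear": [10.9, -0.6, 3.5], "turn": [-0.02, -0.35, -0.0], "grip": 0}, {"linear": [14.6, -0.8, 4.4], "turn": [-0.02, -0.47, -0.0], "grip": 0}, {"linear": [18.4, -1.0, 5.2], "turn": [-0.03, -0.58, -0.0], "grip": 0}, {"linear": [22.1, -1.1, 5.9], "turn": [-0.03, -0.7, -0.0], "grip": 0}, {"linear": [25.9, -1.3, 6.4], "turn": [-0.04, -0.82, -0.0], "grip": 0}, {"linear": [29.6, -1.5, 6.9], "turn": [-0.04, -0.93, -0.0], "grip": 0}, {"linear": [33.4, -1.6, 7.1], "turn": [-0.05, -1.05, -0.0], "grip": 0}, {"linear": [37.2, -1.8, 7.3], "turn": [-0.05, -1.17, -0.0], "grip": 0}]
```

```bash
python3 arc.py 70 90 33.5 34 .6015 .138 .102
```

```text
[{"linear": [3.6, -0.3, 2.3], "turn": [-0.01, -0.09, -0.0], "grip": 0}, {"linear": [7.1, -0.5, 3.4], "turn": [-0.01, -0.1, -0.0], "grip": 0}, {"linear": [10.7, -0.6, 4.3], "turn": [-0.01, -0.11, -0.0], "grip": 0}, {"linear": [14.3, -0.8, 5.2], "turn": [-0.01, -0.12, -0.0], "grip": 0}, {"linear": [17.9, -0.9, 5.9], "turn": [-0.01, -0.13, -0.0], "grip": 0}, {"linear": [21.5, -1.1, 6.4], "turn": [-0.01, -0.13, -0.0], "grip": 0}, {"linear": [25.1, -1.3, 6.9], "turn": [-0.01, -0.14, -0.0], "grip": 0}, {"linear": [28.8, -1.4, 7.2], "turn": [-0.01, -0.15, -0.0], "grip": 0}, {"linear": [32.4, -1.6, 7.4], "turn": [-0.01, -0.16, -0.0], "grip": 0}, {"linear": [36.1, -1.7, 7.5], "turn": [-0.01, -0.17, -0.0], "grip": 0}]
```

Emit:
{"name": "apply_moves", "arguments": {"increments": [{"linear": [3.6, -0.3, 2.3], "turn": [-0.01, -0.09, 0], "grip": 0}, {"linear": [7.1, -0.5, 3.4], "turn": [-0.01, -0.1, 0], "grip": 0}, {"linear": [10.7, -0.6, 4.3], "turn": [-0.01, -0.11, 0], "grip": 0}, {"linear": [14.3, -0.8, 5.2], "turn": [-0.01, -0.12, 0], "grip": 0}, {"linear": [17.9, -0.9, 5.9], "turn": [-0.01, -0.13, 0], "grip": 0}, {"linear": [21.5, -1.1, 6.4], "turn": [-0.01, -0.13, 0], "grip": 0}, {"linear": [25.1, -1.3, 6.9], "turn": [-0.01, -0.14, 0], "grip": 0}, {"linear": [28.8, -1.4, 7.2], "turn": [-0.01, -0.15, 0], "grip": 0}, {"linear": [32.4, -1.6, 7.4], "turn": [-0.01, -0.16, 0], "grip": 0}, {"linear": [36.1, -1.7, 7.5], "turn": [-0.01, -0.17, 0], "grip": 0}]}}

```text
time: 7.7
tool_pos: [0.6085, 0.1376, 0.1957]
tool_rot: [3.141, -0.592, -0.043]
contact_force: [0.0, 2.4, 2.1]
opening: 0.0127
```

Emit:
{"name": "apply_moves", "arguments": {"increments": [{"linear": [0, 0, 0], "turn": [0, 0, 0], "grip": 0}, {"linear": [0, 0, 0], "turn": [0, 0, 0], "grip": 0}, {"linear": [0, 0, 0], "turn": [0, 0, 0], "grip": 0}]}}

```text
time: 8.0
tool_pos: [0.6081, 0.1377, 0.1957]
tool_rot: [3.141, -0.592, -0.043]
contact_force: [0.6, 2.2, 2.7]
opening: 0.0128
```

```bash
python3 - <<'E'
from h import *
cur()
a=cv2.resize(read_camera("scene")[200:350,270:410,::-1],None,fx=3,fy=3)
b=cv2.resize(read_camera("top")[150:300,250:390,::-1],None,fx=3,fy=3)
cv2.imwrite("pics/s4.png",np.hstack([a,b]))
E
```

```text
t 8.0 tcp [0.6081 0.1377 0.1957] grasp [0.5975 0.1381 0.2115] z [ 0.557 -0.024 -0.83 ] x [ 0.829 -0.036  0.558] F [0.59 2.23 2.67] op 0.0128 q [ 0.16  0.31  1.83 -0.27  0.43  0.41]
```

View pics/s4.png

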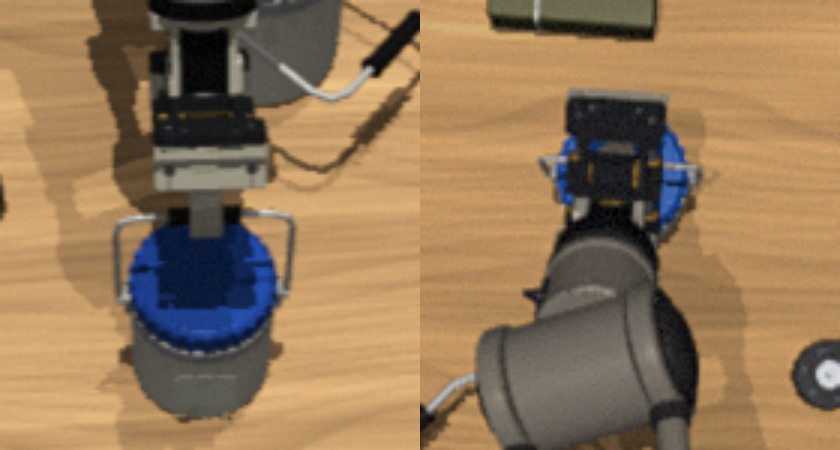

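The bail is upright with the sleeve at z≈0.2065, and the canister is still on its spot. I'll grip harder and lift.

Emit:
{"name": "apply_moves", "arguments": {"increments": [{"linear": [0, 0, 0], "turn": [0, 0, 0], "grip": 0}, {"linear": [0, 0, 0], "turn": [0, 0, 0], "grip": 0}, {"linear": [0, 0, 3], "turn": [0, 0, 0], "grip": 0}, {"linear": [0, 0, 8], "turn": [0, 0, 0], "grip": 0}, {"linear": [0, 0, 14], "turn": [0, 0, 0], "grip": 0}, {"linear": [0, 0, 22], "turn": [0, 0, 0], "grip": 0}, {"linear": [0, 0, 30], "turn": [0, 0, 0], "grip": 0}, {"linear": [0, 0, 38], "turn": [0, 0, 0], "grip": 0}, {"linear": [0, 0, 45], "turn": [0, 0, 0], "grip": 0}, {"linear": [0, 0, 50], "turn": [0, 0, 0], "grip": 0}], "grip_force": 35}}

```text
time: 9.1
tool_pos: [0.6081, 0.1376, 0.2465]
tool_rot: [3.141, -0.592, -0.043]
contact_force: [0.2, -0.7, -5.0]
opening: 0.0117
```

```bash
python3 - <<'E'
from h import *
cur()
a=cv2.resize(read_camera("scene")[180:350,260:400,::-1],None,fx=3,fy=3)
cv2.imwrite("pics/s5.png",a)
E
```

```text
t 9.1 tcp [0.6081 0.1376 0.2465] grasp [0.5976 0.1381 0.2623] z [ 0.558 -0.025 -0.83 ] x [ 0.829 -0.036  0.558] F [ 0.18 -0.7  -5.03] op 0.0117 q [ 0.16  0.25  1.76 -0.21  0.56  0.35]
```

View pics/s5.png

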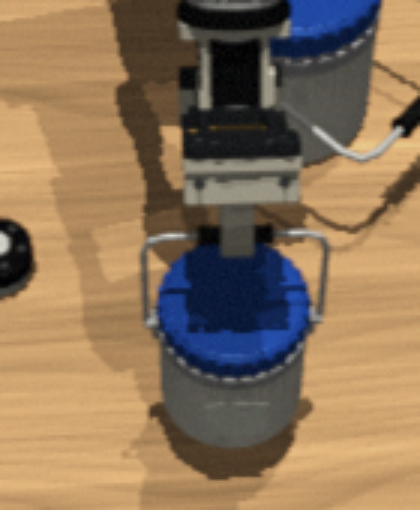

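```bash
cat >> h.py <<'E'
def drone(dx,dz,dy=0,p=(.5662,-.2551,-44.03)):
    c,s=np.cos(np.radians(p[2])),np.sin(np.radians(p[2]))
    return np.array([p[0]+c*dx-s*dy,p[1]+s*dx+c*dy,.270+dz])
E
python3 - <<'E'
from h import *
print(goto(drone(-.1,.04),-44,40,.006),drone(-.1,.04))
E
```

```text
(array([-108.2, -329.1,   52.7]), array([-0.403, -0.939, -6.913])) [ 0.4943024  -0.18559651  0.31      ]
```

```bash
python3 - <<'E'
import numpy as np,json
l=np.array([-108.2,-329.1,52.7]);t=np.array([-.403,-.939,-6.913])
s1=[.002,.007,.016,.028,.044,.063,.085,.11,.14,.17]
s2=[.03*k for k in range(1,11)]
for S in (s1,s2):
    print(json.dumps([{"linear":(l*s).round(1).tolist(),"turn":(t*s).round(2).tolist(),"grip":0} for s in S]))
E
```

```text
[{"linear": [-0.2, -0.7, 0.1], "turn": [-0.0, -0.0, -0.01], "grip": 0}, {"linear": [-0.8, -2.3, 0.4], "turn": [-0.0, -0.01, -0.05], "grip": 0}, {"linear": [-1.7, -5.3, 0.8], "turn": [-0.01, -0.02, -0.11], "grip": 0}, {"linear": [-3.0, -9.2, 1.5], "turn": [-0.01, -0.03, -0.19], "grip": 0}, {"linear": [-4.8, -14.5, 2.3], "turn": [-0.02, -0.04, -0.3], "grip": 0}, {"linear": [-6.8, -20.7, 3.3], "turn": [-0.03, -0.06, -0.44], "grip": 0}, {"linear": [-9.2, -28.0, 4.5], "turn": [-0.03, -0.08, -0.59], "grip": 0}, {"linear": [-11.9, -36.2, 5.8], "turn": [-0.04, -0.1, -0.76], "grip": 0}, {"linear": [-15.1, -46.1, 7.4], "turn": [-0.06, -0.13, -0.97], "grip": 0}, {"linear": [-18.4, -55.9, 9.0], "turn": [-0.07, -0.16, -1.18], "grip": 0}]
[{"linear": [-3.2, -9.9, 1.6], "turn": [-0.01, -0.03, -0.21], "grip": 0}, {"linear": [-6.5, -19.7, 3.2], "turn": [-0.02, -0.06, -0.41], "grip": 0}, {"linear": [-9.7, -29.6, 4.7], "turn": [-0.04, -0.08, -0.62], "grip": 0}, {"linear": [-13.0, -39.5, 6.3], "turn": [-0.05, -0.11, -0.83], "grip": 0}, {"linear": [-16.2, -49.4, 7.9], "turn": [-0.06, -0.14, -1.04], "grip": 0}, {"linear": [-19.5, -59.2, 9.5], "turn": [-0.07, -0.17, -1.24], "grip": 0}, {"linear": [-22.7, -69.1, 11.1], "turn": [-0.08, -0.2, -1.45], "grip": 0}, {"linear": [-26.0, -79.0, 12.6], "turn": [-0.1, -0.23, -1.66], "grip": 0}, {"linear": [-29.2, -88.9, 14.2], "turn": [-0.11, -0.25, -1.87], "grip": 0}, {"linear": [-32.5, -98.7, 15.8], "turn": [-0.12, -0.28, -2.07], "grip": 0}]
```

Emit:
{"name": "apply_moves", "arguments": {"increments": [{"linear": [-0.2, -0.7, 3], "turn": [0, 0, -0.01], "grip": 0}, {"linear": [-0.8, -2.3, 6], "turn": [0, -0.01, -0.05], "grip": 0}, {"linear": [-1.7, -5.3, 10], "turn": [-0.01, -0.02, -0.11], "grip": 0}, {"linear": [-3.0, -9.2, 14], "turn": [-0.01, -0.03, -0.19], "grip": 0}, {"linear": [-4.8, -14.5, 18], "turn": [-0.02, -0.04, -0.3], "grip": 0}, {"linear": [-6.8, -20.7, 22], "turn": [-0.03, -0.06, -0.44], "grip": 0}, {"linear": [-9.2, -28.0, 26], "turn": [-0.03, -0.08, -0.59], "grip": 0}, {"linear": [-11.9, -36.2, 30], "turn": [-0.04, -0.1, -0.76], "grip": 0}, {"linear": [-15.1, -46.1, 33], "turn": [-0.06, -0.13, -0.97], "grip": 0}, {"linear": [-18.4, -55.9, 36], "turn": [-0.07, -0.16, -1.18], "grip": 0}]}}

```text
time: 10.15
tool_pos: [0.5892, 0.0808, 0.2817]
tool_rot: [3.134, -0.609, -0.165]
contact_force: [-0.7, 0.5, -5.6]
opening: 0.0119
```

Emit:
{"name": "apply_moves", "arguments": {"increments": [{"linear": [-3.2, -9.9, 1.6], "turn": [-0.01, -0.03, -0.21], "grip": 0}, {"linear": [-6.5, -19.7, 3.2], "turn": [-0.02, -0.06, -0.41], "grip": 0}, {"linear": [-9.7, -29.6, 4.7], "turn": [-0.04, -0.08, -0.62], "grip": 0}, {"linear": [-13.0, -39.5, 6.3], "turn": [-0.05, -0.11, -0.83], "grip": 0}, {"linear": [-16.2, -49.4, 7.9], "turn": [-0.06, -0.14, -1.04], "grip": 0}, {"linear": [-19.5, -59.2, 9.5], "turn": [-0.07, -0.17, -1.24], "grip": 0}, {"linear": [-22.7, -69.1, 11.1], "turn": [-0.08, -0.2, -1.45], "grip": 0}, {"linear": [-26.0, -79.0, 12.6], "turn": [-0.1, -0.23, -1.66], "grip": 0}, {"linear": [-29.2, -88.9, 14.2], "turn": [-0.11, -0.25, -1.87], "grip": 0}, {"linear": [-32.5, -98.7, 15.8], "turn": [-0.12, -0.28, -2.07], "grip": 0}]}}

```text
time: 11.15
tool_pos: [0.5568, -0.0178, 0.2974]
tool_rot: [3.129, -0.64, -0.378]
contact_force: [0.2, 0.3, -5.7]
opening: 0.0115
```

```bash
python3 - <<'E'
from h import *
import json
cur()
l,t=goto(drone(-.1,.04),-44,40,.006);print(l,t)
for S in ([.055*k for k in range(1,11)],[]):
    print(json.dumps([{"linear":(l*s).round(1).tolist(),"turn":(t*s).round(2).tolist(),"grip":0} for s in S]))
E
```

```text
t 11.15 tcp [ 0.5568 -0.0178  0.2974] grasp [ 0.5463 -0.0134  0.3126] z [ 0.551 -0.232 -0.802] x [ 0.745 -0.296  0.597] F [ 0.16  0.33 -5.72] op 0.0115 q [-0.05  0.08  1.85 -0.35  0.63  0.55]
[ -56.5 -173.6    2.7] [-0.221 -0.518 -3.644]
[{"linear": [-3.1, -9.5, 0.1], "turn": [-0.01, -0.03, -0.2], "grip": 0}, {"linear": [-6.2, -19.1, 0.3], "turn": [-0.02, -0.06, -0.4], "grip": 0}, {"linear": [-9.3, -28.6, 0.4], "turn": [-0.04, -0.09, -0.6], "grip": 0}, {"linear": [-12.4, -38.2, 0.6], "turn": [-0.05, -0.11, -0.8], "grip": 0}, {"linear": [-15.5, -47.7, 0.7], "turn": [-0.06, -0.14, -1.0], "grip": 0}, {"linear": [-18.6, -57.3, 0.9], "turn": [-0.07, -0.17, -1.2], "grip": 0}, {"linear": [-21.8, -66.8, 1.0], "turn": [-0.09, -0.2, -1.4], "grip": 0}, {"linear": [-24.9, -76.4, 1.2], "turn": [-0.1, -0.23, -1.6], "grip": 0}, {"linear": [-28.0, -85.9, 1.3], "turn": [-0.11, -0.26, -1.8], "grip": 0}, {"linear": [-31.1, -95.5, 1.5], "turn": [-0.12, -0.28, -2.0], "grip": 0}]
[]
```

Emit:
{"name": "apply_moves", "arguments": {"increments": [{"linear": [-3.1, -9.5, 0.1], "turn": [-0.01, -0.03, -0.2], "grip": 0}, {"linear": [-6.2, -19.1, 0.3], "turn": [-0.02, -0.06, -0.4], "grip": 0}, {"linear": [-9.3, -28.6, 0.4], "turn": [-0.04, -0.09, -0.6], "grip": 0}, {"linear": [-12.4, -38.2, 0.6], "turn": [-0.05, -0.11, -0.8], "grip": 0}, {"linear": [-15.5, -47.7, 0.7], "turn": [-0.06, -0.14, -1.0], "grip": 0}, {"linear": [-18.6, -57.3, 0.9], "turn": [-0.07, -0.17, -1.2], "grip": 0}, {"linear": [-21.8, -66.8, 1.0], "turn": [-0.09, -0.2, -1.4], "grip": 0}, {"linear": [-24.9, -76.4, 1.2], "turn": [-0.1, -0.23, -1.6], "grip": 0}, {"linear": [-28.0, -85.9, 1.3], "turn": [-0.11, -0.26, -1.8], "grip": 0}, {"linear": [-31.1, -95.5, 1.5], "turn": [-0.12, -0.28, -2.0], "grip": 0}]}}

```text
time: 12.15
tool_pos: [0.5257, -0.1133, 0.2987]
tool_rot: [3.132, -0.672, -0.59]
contact_force: [-0.4, 0.2, -4.9]
opening: 0.0117
```

```bash
python3 - <<'E'
from h import *
import json
cur()
l,t=goto(drone(-.1,.04),-44,40,.006);print(l,t)
for S in ([.12,.24,.36,.48,.6,.71,.81,.9,.96,1],[]):
    print(json.dumps([{"linear":(l*s).round(1).tolist(),"turn":(t*s).round(2).tolist(),"grip":0} for s in S]))
E
```

```text
t 12.15 tcp [ 0.5257 -0.1133  0.2987] grasp [ 0.516  -0.1066  0.3136] z [ 0.512 -0.354 -0.782] x [ 0.65  -0.435  0.623] F [-0.37  0.19 -4.88] op 0.0117 q [-0.21  0.04  1.91 -0.43  0.61  0.66]
[-25.4 -78.1   1.3] [-0.101 -0.238 -1.645]
[{"linear": [-3.0, -9.4, 0.2], "turn": [-0.01, -0.03, -0.2], "grip": 0}, {"linear": [-6.1, -18.7, 0.3], "turn": [-0.02, -0.06, -0.39], "grip": 0}, {"linear": [-9.1, -28.1, 0.5], "turn": [-0.04, -0.09, -0.59], "grip": 0}, {"linear": [-12.2, -37.5, 0.6], "turn": [-0.05, -0.11, -0.79], "grip": 0}, {"linear": [-15.2, -46.9, 0.8], "turn": [-0.06, -0.14, -0.99], "grip": 0}, {"linear": [-18.0, -55.5, 0.9], "turn": [-0.07, -0.17, -1.17], "grip": 0}, {"linear": [-20.6, -63.3, 1.1], "turn": [-0.08, -0.19, -1.33], "grip": 0}, {"linear": [-22.9, -70.3, 1.2], "turn": [-0.09, -0.21, -1.48], "grip": 0}, {"linear": [-24.4, -75.0, 1.2], "turn": [-0.1, -0.23, -1.58], "grip": 0}, {"linear": [-25.4, -78.1, 1.3], "turn": [-0.1, -0.24, -1.64], "grip": 0}]
[]
```

Emit:
{"name": "apply_moves", "arguments": {"increments": [{"linear": [-3.0, -9.4, 0.2], "turn": [-0.01, -0.03, -0.2], "grip": 0}, {"linear": [-6.1, -18.7, 0.3], "turn": [-0.02, -0.06, -0.39], "grip": 0}, {"linear": [-9.1, -28.1, 0.5], "turn": [-0.04, -0.09, -0.59], "grip": 0}, {"linear": [-12.2, -37.5, 0.6], "turn": [-0.05, -0.11, -0.79], "grip": 0}, {"linear": [-15.2, -46.9, 0.8], "turn": [-0.06, -0.14, -0.99], "grip": 0}, {"linear": [-18.0, -55.5, 0.9], "turn": [-0.07, -0.17, -1.17], "grip": 0}, {"linear": [-20.6, -63.3, 1.1], "turn": [-0.08, -0.19, -1.33], "grip": 0}, {"linear": [-22.9, -70.3, 1.2], "turn": [-0.09, -0.21, -1.48], "grip": 0}, {"linear": [-24.4, -75.0, 1.2], "turn": [-0.1, -0.23, -1.58], "grip": 0}, {"linear": [-25.4, -78.1, 1.3], "turn": [-0.1, -0.24, -1.64], "grip": 0}]}}

```text
time: 13.15
tool_pos: [0.5004, -0.191, 0.3]
tool_rot: [-3.141, -0.698, -0.767]
contact_force: [-0.5, 0.5, -5.5]
opening: 0.0117
```

Emit:
{"name": "apply_moves", "arguments": {"increments": [{"linear": [0, 0, 0], "turn": [0, 0, 0], "grip": 0}, {"linear": [0, 0, 0], "turn": [0, 0, 0], "grip": 0}, {"linear": [0, 0, 0], "turn": [0, 0, 0], "grip": 0}, {"linear": [0, 0, 0], "turn": [0, 0, 0], "grip": 0}, {"linear": [0, 0, 0], "turn": [0, 0, 0], "grip": 0}, {"linear": [0, 0, 0], "turn": [0, 0, 0], "grip": 0}, {"linear": [0, 0, 0], "turn": [0, 0, 0], "grip": 0}]}}

```text
time: 13.85
tool_pos: [0.5006, -0.1906, 0.3001]
tool_rot: [-3.141, -0.698, -0.766]
contact_force: [0.2, -0.2, -4.5]
opening: 0.0117
```

```bash
python3 - <<'E'
from h import *
cur();print(goto(drone(-.1,.04),-44,40,.006))
s=read_camera("scene")[:,:,::-1];t=read_camera("top")[:,:,::-1]
cv2.imwrite("pics/s6f.png",s);cv2.imwrite("pics/t6f.png",t)
cv2.imwrite("pics/s6.png",np.hstack([cv2.resize(s[190:330,100:240],None,fx=2.8,fy=2.8,interpolation=2),cv2.resize(t[150:290,420:560],None,fx=2.8,fy=2.8,interpolation=2)]))
E
```

```text
t 13.85 tcp [ 0.5006 -0.1906  0.3001] grasp [ 0.4918 -0.1821  0.3146] z [ 0.463 -0.445 -0.766] x [ 0.552 -0.531  0.643] F [ 0.23 -0.23 -4.51] op 0.0117 q [-0.35  0.03  1.93 -0.48  0.59  0.74]
(array([-0.3, -0.8, -0. ]), array([-0.002,  0.001, -0.022]))
```

View pics/s6.png

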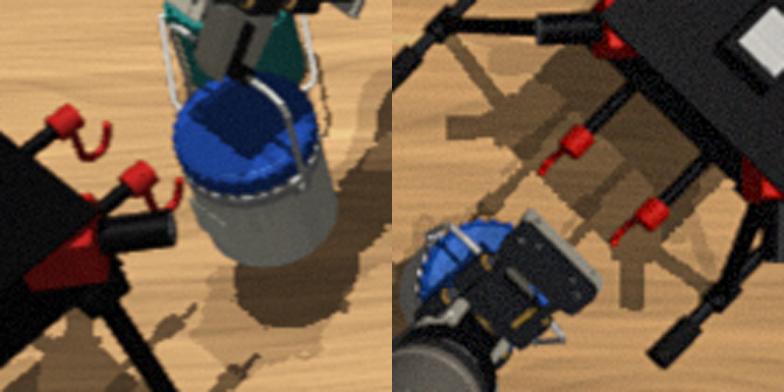

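```bash
python3 - <<'E'
from h import *
g=drone(-.1,.04);
for n,x0,y0,f in (("scene",140,180,"s6f"),("top",420,210,"t6f")):
    im=cv2.imread(f"pics/{f}.png");k=5
    c=cv2.resize(im[y0:y0+100,x0:x0+80],None,fx=k,fy=k,interpolation=2)
    for dy in (-.064,-.048,-.026,.026,.048,.064):
        p=(proj(n,drone(-.1,.04,dy))[0]-[x0,y0])*k;cv2.circle(c,tuple(int(v) for v in p),3,(0,255,0),-1)
    for dy in (-.064,.064):
        p=(proj(n,drone(-.1,-.065,dy))[0]-[x0,y0])*k;cv2.circle(c,tuple(int(v) for v in p),3,(0,255,255),-1)
    cv2.imwrite(f"pics/o_{n}.png",c)
a=cv2.imread("pics/o_scene.png");b=cv2.imread("pics/o_top.png");cv2.imwrite("pics/o6.png",np.hstack([a,b]))
E
```

```text
(no output)
```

View pics/o6.png

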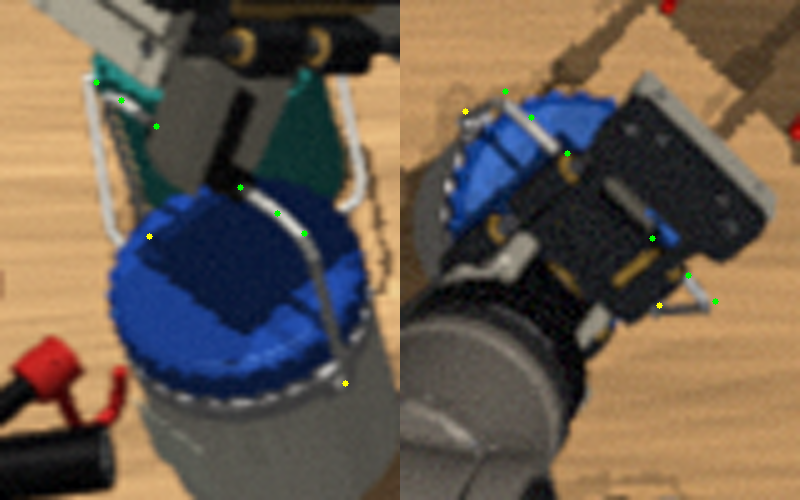

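Emit:
{"name": "apply_moves", "arguments": {"increments": [{"linear": [0.8, -1.2, -1], "turn": [0, 0, 0], "grip": 0}, {"linear": [2.5, -3, -3], "turn": [0, 0, 0], "grip": 0}, {"linear": [5, -5.5, -5], "turn": [0, 0, 0], "grip": 0}, {"linear": [9, -9, -7], "turn": [0, 0, 0], "grip": 0}, {"linear": [13, -13, -9], "turn": [0, 0, 0], "grip": 0}, {"linear": [17, -17, -11], "turn": [0, 0, 0], "grip": 0}, {"linear": [21, -21, -12], "turn": [0, 0, 0], "grip": 0}, {"linear": [25, -25, -13], "turn": [0, 0, 0], "grip": 0}, {"linear": [29, -29, -14], "turn": [0, 0, 0], "grip": 0}, {"linear": [33, -32.7, -14], "turn": [0, 0, 0], "grip": 0}]}}

```text
time: 14.95
tool_pos: [0.5339, -0.2237, 0.2858]
tool_rot: [-3.142, -0.698, -0.766]
contact_force: [0.6, -0.9, -5.6]
opening: 0.0115
```

```bash
python3 - <<'E'
from h import *
cur();print(goto(drone(-.003,.026),-44,40,.006),goto(drone(-.03,.026),-44,40,.006))
E
```

```text
t 14.95 tcp [ 0.5339 -0.2237  0.2858] grasp [ 0.5251 -0.2153  0.3004] z [ 0.463 -0.445 -0.766] x [ 0.552 -0.531  0.642] F [ 0.61 -0.87 -5.6 ] op 0.0115 q [-0.4   0.12  1.87 -0.46  0.54  0.69]
(array([ 36.2, -35.1,   0.2]), array([-0.003, -0.003, -0.02 ])) (array([ 16.8, -16.3,   0.2]), array([-0.003, -0.003, -0.02 ]))
```

Emit:
{"name": "apply_moves", "arguments": {"increments": [{"linear": [3.5, -3.4, 0], "turn": [0, 0, 0], "grip": 0}, {"linear": [6.5, -6.3, 0], "turn": [0, 0, 0], "grip": 0}, {"linear": [9.5, -9.2, 0], "turn": [0, 0, 0], "grip": 0}, {"linear": [12, -11.6, 0], "turn": [0, 0, 0], "grip": 0}, {"linear": [14, -13.6, 0], "turn": [0, 0, 0], "grip": 0}, {"linear": [15.5, -15, 0], "turn": [0, 0, 0], "grip": 0}, {"linear": [16.3, -15.8, 0], "turn": [0, 0, 0], "grip": 0}, {"linear": [16.8, -16.3, 0], "turn": [0, 0, 0], "grip": 0}, {"linear": [16.8, -16.3, 0], "turn": [0, 0, 0], "grip": 0}, {"linear": [16.8, -16.3, 0], "turn": [0, 0, 0], "grip": 0}]}}

```text
time: 15.95
tool_pos: [0.5503, -0.2396, 0.286]
tool_rot: [-3.141, -0.698, -0.766]
contact_force: [0.3, 0.1, -5.0]
opening: 0.0121
```

```bash
python3 - <<'E'
from h import *
cur();print(goto(drone(-.003,.026),-44,40,.006))
for n,x0,y0 in (("scene",100,200),("top",450,190)):
    im=read_camera(n)[:,:,::-1];cv2.imwrite(f"pics/{n}7.png",im);k=5
    c=cv2.resize(im[y0:y0+80,x0:x0+80],None,fx=k,fy=k,interpolation=2)
    for dy in (-.064,-.048,.048,.064):
        p=(proj(n,drone(-.03,.026,dy))[0]-[x0,y0])*k;cv2.circle(c,tuple(int(v) for v in p),3,(0,255,0),-1)
    for dy in (-.04,.04):
        p=(proj(n,drone(-.015,.017,dy))[0]-[x0,y0])*k;cv2.circle(c,tuple(int(v) for v in p),3,(0,255,255),-1)
    cv2.imwrite(f"pics/o_{n}.png",c)
a=cv2.imread("pics/o_scene.png");b=cv2.imread("pics/o_top.png");cv2.imwrite("pics/o7.png",np.hstack([a,b]))
E
```

```text
t 15.95 tcp [ 0.5503 -0.2396  0.286 ] grasp [ 0.5415 -0.2311  0.3006] z [ 0.463 -0.445 -0.766] x [ 0.552 -0.531  0.643] F [ 0.29  0.05 -5.03] op 0.0121 q [-0.42  0.15  1.83 -0.44  0.54  0.65]
(array([ 19.7, -19.3,   0. ]), array([-0.003, -0.001, -0.021]))
```

View pics/o7.png

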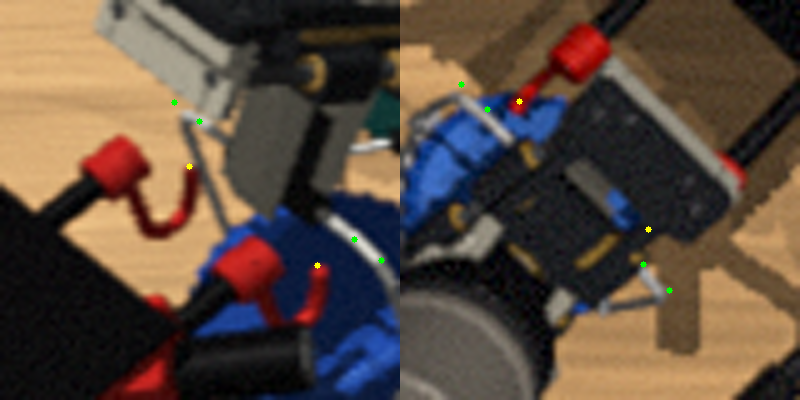

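Emit:
{"name": "apply_moves", "arguments": {"increments": [{"linear": [2, -2, 0], "turn": [0, 0, 0], "grip": 0}, {"linear": [5, -4.9, 0], "turn": [0, 0, 0], "grip": 0}, {"linear": [8, -7.8, 0], "turn": [0, 0, 0], "grip": 0}, {"linear": [11, -10.8, 0], "turn": [0, 0, 0], "grip": 0}, {"linear": [14, -13.7, 0], "turn": [0, 0, 0], "grip": 0}, {"linear": [16.5, -16.2, 0], "turn": [0, 0, 0], "grip": 0}, {"linear": [18.5, -18.1, 0], "turn": [0, 0, 0], "grip": 0}, {"linear": [19.7, -19.3, 0], "turn": [0, 0, 0], "grip": 0}, {"linear": [19.7, -19.3, 0], "turn": [0, 0, 0], "grip": 0}, {"linear": [19.7, -19.3, 0], "turn": [0, 0, 0], "grip": 0}]}}

```text
time: 17.05
tool_pos: [0.57, -0.2589, 0.286]
tool_rot: [-3.141, -0.698, -0.766]
contact_force: [-1.6, -0.3, -6.2]
opening: 0.0116
```

```bash
cat > ov.py <<'E'
from h import *
import sys
dx,dz,tag=float(sys.argv[1]),float(sys.argv[2]),sys.argv[3]
cur()
o=[]
for n,x0,y0 in (("scene",100,200),("top",450,190)):
    im=read_camera(n)[:,:,::-1];cv2.imwrite(f"pics/{n}{tag}.png",im);k=5
    c=cv2.resize(im[y0:y0+80,x0:x0+80],None,fx=k,fy=k,interpolation=2)
    for dy in (-.048,.048):
        p=(proj(n,drone(dx,dz,dy))[0]-[x0,y0])*k;cv2.circle(c,tuple(int(v) for v in p),3,(0,255,0),-1)
    o.append(c)
cv2.imwrite(f"pics/o{tag}.png",np.hstack(o))
E
python3 ov.py -.003 .026 8
```

```text
t 17.05 tcp [ 0.57   -0.2589  0.286 ] grasp [ 0.5612 -0.2504  0.3005] z [ 0.463 -0.445 -0.766] x [ 0.552 -0.531  0.643] F [-1.62 -0.26 -6.18] op 0.0116 q [-0.45  0.2   1.77 -0.41  0.54  0.6 ]
```

View pics/o8.png

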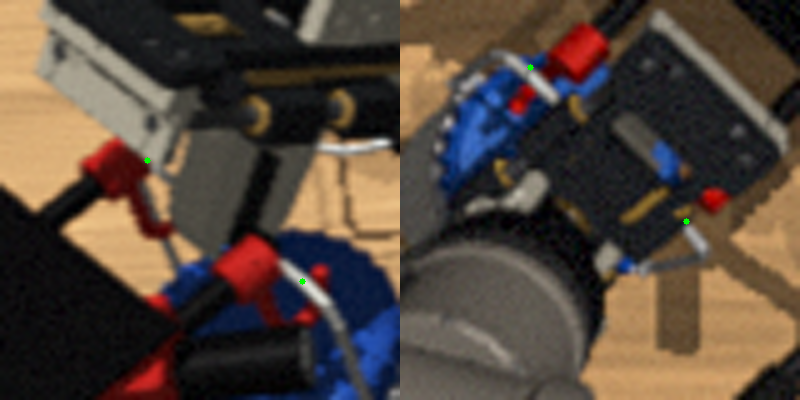

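The bar is inside both mouths, behind the points and in front of the clamps. Now I lower it.

Emit:
{"name": "apply_moves", "arguments": {"increments": [{"linear": [0, 0, -2], "turn": [0, 0, 0], "grip": 0}, {"linear": [0, 0, -4], "turn": [0, 0, 0], "grip": 0}, {"linear": [0, 0, -6], "turn": [0, 0, 0], "grip": 0}, {"linear": [0.3, -0.3, -8], "turn": [0, 0, 0], "grip": 0}, {"linear": [0.5, -0.5, -10], "turn": [0, 0, 0], "grip": 0}, {"linear": [0.7, -0.7, -12], "turn": [0, 0, 0], "grip": 0}, {"linear": [1, -1, -14], "turn": [0, 0, 0], "grip": 0}, {"linear": [1.2, -1.2, -16], "turn": [0, 0, 0], "grip": 0}, {"linear": [1.5, -1.5, -18], "turn": [0, 0, 0], "grip": 0}, {"linear": [1.5, -1.5, -18], "turn": [0, 0, 0], "grip": 0}]}}

```text
time: 18.15
tool_pos: [0.5715, -0.2604, 0.2676]
tool_rot: [3.142, -0.697, -0.766]
contact_force: [0.8, -0.8, -5.6]
opening: 0.0117
```

```bash
python3 ov.py -.001 .008 9
```

```text
t 18.15 tcp [ 0.5715 -0.2604  0.2676] grasp [ 0.5627 -0.2519  0.2821] z [ 0.463 -0.445 -0.767] x [ 0.553 -0.531  0.642] F [ 0.81 -0.85 -5.58] op 0.0117 q [-0.45  0.22  1.79 -0.44  0.49  0.64]
```

View pics/o9.png

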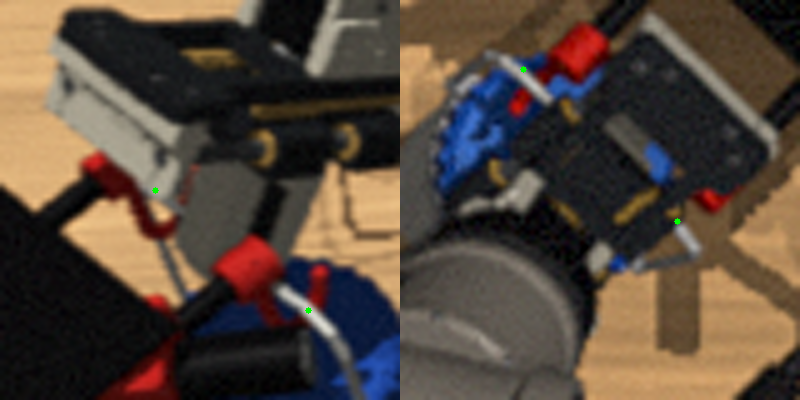

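Emit:
{"name": "apply_moves", "arguments": {"increments": [{"linear": [0.2, -0.2, -1.5], "turn": [0, 0, 0], "grip": 0}, {"linear": [0.4, -0.4, -3], "turn": [0, 0, 0], "grip": 0}, {"linear": [0.6, -0.6, -4.5], "turn": [0, 0, 0], "grip": 0}, {"linear": [0.7, -0.7, -6], "turn": [0, 0, 0], "grip": 0}, {"linear": [0.7, -0.7, -7], "turn": [0, 0, 0], "grip": 0}, {"linear": [0.7, -0.7, -7.6], "turn": [0, 0, 0], "grip": 0}, {"linear": [0.7, -0.7, -7.6], "turn": [0, 0, 0], "grip": 0}]}}

```text
time: 18.95
tool_pos: [0.5724, -0.2612, 0.2607]
tool_rot: [-3.141, -0.699, -0.766]
contact_force: [-0.4, -1.1, -3.9]
opening: 0.0122
```

```bash
python3 ov.py 0 0 10
```

```text
t 18.95 tcp [ 0.5724 -0.2612  0.2607] grasp [ 0.5636 -0.2528  0.2753] z [ 0.464 -0.446 -0.766] x [ 0.552 -0.531  0.643] F [-0.43 -1.11 -3.95] op 0.0122 q [-0.45  0.23  1.8  -0.45  0.48  0.66]
```

View pics/o10.png

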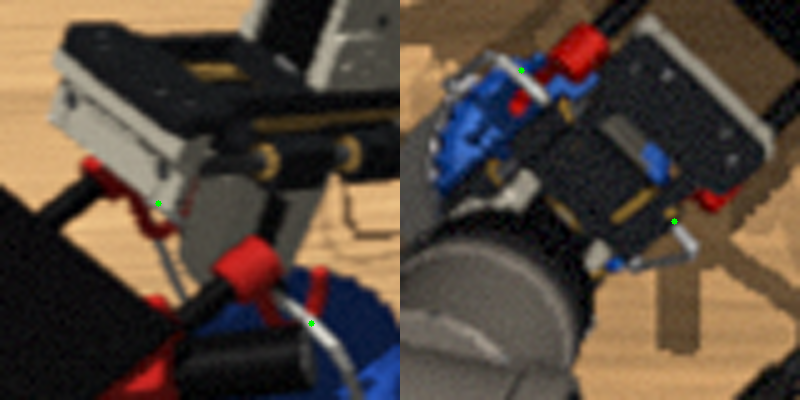

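Emit:
{"name": "apply_moves", "arguments": {"increments": [{"linear": [0, 0, -0.5], "turn": [0, 0, 0], "grip": 0}, {"linear": [0, 0, -1], "turn": [0, 0, 0], "grip": 0}, {"linear": [0, 0, -1.5], "turn": [0, 0, 0], "grip": 0}, {"linear": [0, 0, -1.5], "turn": [0, 0, 0], "grip": 0}, {"linear": [0, 0, -1.5], "turn": [0, 0, 0], "grip": 0}]}}

```text
time: 19.55
tool_pos: [0.5728, -0.2614, 0.2602]
tool_rot: [-3.141, -0.7, -0.766]
contact_force: [-4.6, -0.0, 5.7]
opening: 0.0117
```

Emit:
{"name": "apply_moves", "arguments": {"increments": [{"linear": [-0.5, 0, 0.5], "turn": [0, 0, 0], "grip": 0}, {"linear": [-0.5, 0, 0.8], "turn": [0, 0, 0], "grip": 0}, {"linear": [-0.5, 0, 0.8], "turn": [0, 0, 0], "grip": 0}], "grip_force": 10}}

```text
time: 19.85
tool_pos: [0.5726, -0.2613, 0.2603]
tool_rot: [-3.14, -0.7, -0.766]
contact_force: [4.8, -2.1, 1.4]
opening: 0.0123
```

```bash
python3 -c "
from h import *;cur()"
```

```text
t 19.85 tcp [ 0.5726 -0.2613  0.2603] grasp [ 0.5638 -0.2528  0.2748] z [ 0.465 -0.446 -0.765] x [ 0.551 -0.53   0.644] F [ 4.84 -2.06  1.4 ] op 0.0123 q [-0.45  0.23  1.8  -0.45  0.47  0.66]
```

Emit:
{"name": "apply_moves", "arguments": {"increments": [{"linear": [0, 0, 0], "turn": [0, 0, 0], "grip": 0.18}, {"linear": [0, 0, 0], "turn": [0, 0, 0], "grip": 0.22}, {"linear": [0, 0, 0], "turn": [0, 0, 0], "grip": 0.3}, {"linear": [0, 0, 0], "turn": [0, 0, 0], "grip": 0.4}, {"linear": [0, 0, 0], "turn": [0, 0, 0], "grip": 0.45}, {"linear": [0, 0, 0], "turn": [0, 0, 0], "grip": 0.45}]}}

```text
time: 20.45
tool_pos: [0.5717, -0.2611, 0.2596]
tool_rot: [-3.142, -0.698, -0.766]
contact_force: [-0.5, 0.3, 0.3]
opening: 0.0407
```

```bash
python3 ov.py 0 0 11
```

```text
t 20.45 tcp [ 0.5717 -0.2611  0.2596] grasp [ 0.5629 -0.2526  0.2742] z [ 0.463 -0.445 -0.766] x [ 0.552 -0.531  0.642] F [-0.53  0.26  0.29] op 0.0407 q [-0.45  0.23  1.81 -0.45  0.47  0.66]
```

View pics/o11.png

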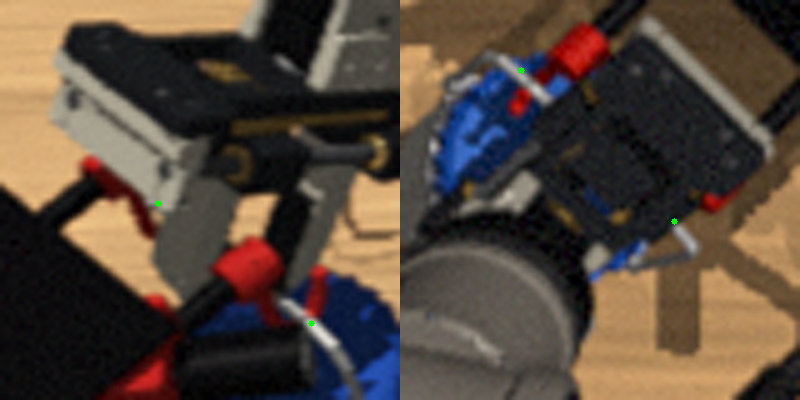

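The canister is released and hanging, and contact force is about zero. I retreat straight back along the tool axis.

Emit:
{"name": "apply_moves", "arguments": {"increments": [{"linear": [-2.3, 2.2, 3.8], "turn": [0, 0, 0], "grip": 0.45}, {"linear": [-5, 4.8, 8], "turn": [0, 0, 0], "grip": 0.45}, {"linear": [-9, 8.7, 15], "turn": [0, 0, 0], "grip": 0.45}, {"linear": [-14, 13.5, 23], "turn": [0, 0, 0], "grip": 0.45}, {"linear": [-20, 19, 33], "turn": [0, 0, 0], "grip": 0.45}, {"linear": [-28, 27, 46], "turn": [0, 0, 0], "grip": 0.45}, {"linear": [-37, 36, 61], "turn": [0, 0, 0], "grip": 0.45}, {"linear": [-46, 44.5, 77], "turn": [0, 0, 0], "grip": 0.45}, {"linear": [-56, 54, 92], "turn": [0, 0, 0], "grip": 0.45}, {"linear": [-70, 67, 100], "turn": [0, 0, 0], "grip": 0.45}]}}

```text
time: 21.55
tool_pos: [0.5015, -0.1937, 0.3623]
tool_rot: [-3.14, -0.701, -0.767]
contact_force: [0.6, -0.2, 0.7]
opening: 0.0413
```

Emit:
{"name": "apply_moves", "arguments": {"increments": [{"linear": [-20, 20, 10], "turn": [0, 0, 0], "grip": 0.45}, {"linear": [-40, 45, 10], "turn": [0, 0, 0], "grip": 0.45}, {"linear": [-60, 75, 10], "turn": [0, 0, 0], "grip": 0.45}, {"linear": [-70, 105, 10], "turn": [0, 0, 0], "grip": 0.45}, {"linear": [-75, 140, 10], "turn": [0, 0, 0], "grip": 0.45}, {"linear": [-75, 175, 10], "turn": [0, 0, 0], "grip": 0.45}, {"linear": [-75, 200, 10], "turn": [0, 0, 0], "grip": 0.45}, {"linear": [-75, 200, 10], "turn": [0, 0, 0], "grip": 0.45}, {"linear": [-75, 200, 10], "turn": [0, 0, 0], "grip": 0.45}, {"linear": [-75, 200, 10], "turn": [0, 0, 0], "grip": 0.45}]}}

```text
time: 22.55
tool_pos: [0.4264, 0.0053, 0.37]
tool_rot: [-3.141, -0.698, -0.767]
contact_force: [0.1, -0.6, -1.0]
opening: 0.0412
```

```bash
python3 ov.py 0 0 12; python3 - <<'E'
import cv2
s=cv2.imread("pics/scene12.png");cv2.imwrite("pics/s12.png",cv2.resize(s[190:340,60:260],None,fx=4,fy=4,interpolation=2))
E
```

```text
t 22.55 tcp [0.4264 0.0053 0.37  ] grasp [0.4176 0.0137 0.3846] z [ 0.463 -0.446 -0.766] x [ 0.552 -0.531  0.643] F [ 0.15 -0.58 -1.  ] op 0.0412 q [ 0.24 -0.12  1.86 -0.66  1.08  1.23]
```

View pics/o12.png

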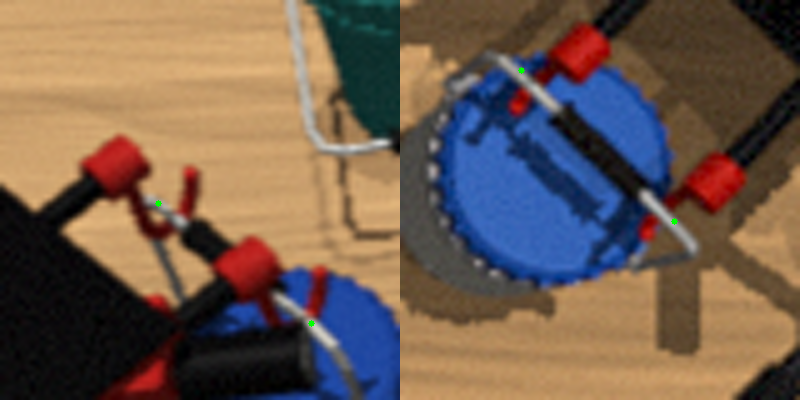

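View pics/s12.png

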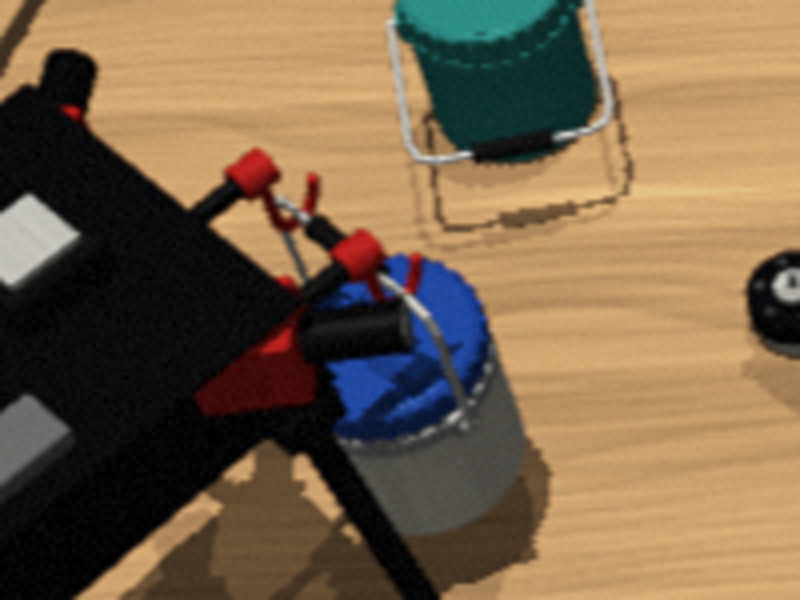

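The bar rests in both hooks with the sleeve midway between them, about 1 px off centre in the top view. I'll let it settle and check for motion.

Emit:
{"name": "apply_moves", "arguments": {"increments": [{"linear": [0, 0, 0], "grip": 0.45}, {"linear": [0, 0, 0], "grip": 0.45}, {"linear": [0, 0, 0], "grip": 0.45}, {"linear": [0, 0, 0], "grip": 0.45}, {"linear": [0, 0, 0], "grip": 0.45}, {"linear": [0, 0, 0], "grip": 0.45}, {"linear": [0, 0, 0], "grip": 0.45}, {"linear": [0, 0, 0], "grip": 0.45}, {"linear": [0, 0, 0], "grip": 0.45}, {"linear": [0, 0, 0], "grip": 0.45}]}}

```text
schema error: expected keys grip, linear, turn
```

Emit:
{"name": "apply_moves", "arguments": {"increments": [{"linear": [0, 0, 0], "grip": 0.45}, {"linear": [0, 0, 0], "grip": 0.45}, {"linear": [0, 0, 0], "grip": 0.45}, {"linear": [0, 0, 0], "grip": 0.45}, {"linear": [0, 0, 0], "grip": 0.45}, {"linear": [0, 0, 0], "grip": 0.45}, {"linear": [0, 0, 0], "grip": 0.45}, {"linear": [0, 0, 0], "grip": 0.45}, {"linear": [0, 0, 0], "grip": 0.45}, {"linear": [0, 0, 0], "grip": 0.45}]}}

```text
schema error: expected keys grip, linear, turn
```

```bash
python3 - <<'E'
from h import *
def lid(im):
    hsv=cv2.cvtColor(np.ascontiguousarray(im[...,::-1]),cv2.COLOR_BGR2HSV);m=cv2.inRange(hsv,(100,120,60),(125,255,255))
    m[:190]=0;m[270:]=0;m[:,:440]=0;m[:,540:]=0
    ys,xs=np.nonzero(m);return xs.mean().round(2),ys.mean().round(2),len(xs)
for i in range(5):
    im=read_camera("top");print(lid(im))
cv2.imwrite("pics/t13.png",im[...,::-1])
cv2.imwrite("pics/s13.png",read_camera("scene")[...,::-1])
# drone/bystander shift vs start
a=cv2.imread("pics/top0.png").astype(int);b=cv2.imread("pics/t13.png").astype(int)
for n,(x,y,w,h) in dict(drone=(520,95,110,110),battery=(262,125,75,45),radio=(155,185,75,62),motor=(370,260,34,30)).items():
    s=cv2.phaseCorrelate(cv2.cvtColor(a[y:y+h,x:x+w].astype(np.uint8),6).astype(np.float32),cv2.cvtColor(b[y:y+h,x:x+w].astype(np.uint8),6).astype(np.float32));print(n,s)
E
```

```text
(np.float64(479.07), np.float64(225.03), 1406)
(np.float64(479.09), np.float64(225.05), 1404)
(np.float64(479.12), np.float64(225.04), 1405)
(np.float64(479.11), np.float64(225.04), 1409)
(np.float64(479.09), np.float64(225.05), 1404)
drone ((0.030476295132785935, 0.009330685639795888), 1.0453048637178208)
battery ((0.6069113588012911, 0.5073609541649269), 0.9680214038425021)
radio ((0.4495429730140046, 0.08707323397292299), 1.0012166547775267)
motor ((2.5356207200001393, 0.12649423556054096), 0.21309666986818668)
```

View pics/t13.png

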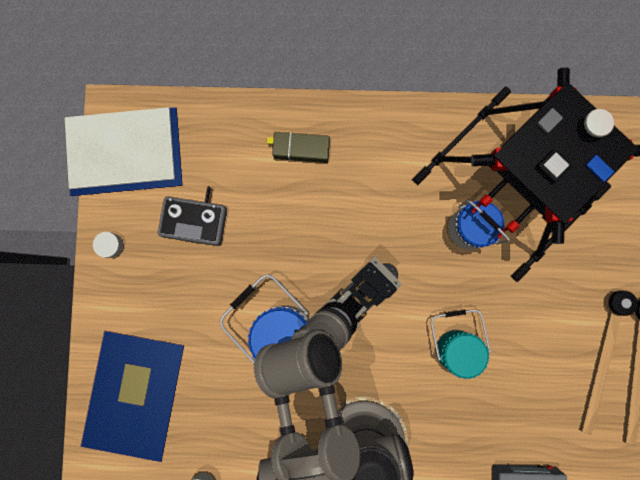

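Emit:
{"name": "apply_moves", "arguments": {"increments": [{"linear": [0, 0, 0], "turn": [0, 0, 0], "grip": 0.45}, {"linear": [0, 0, 0], "turn": [0, 0, 0], "grip": 0.45}, {"linear": [0, 0, 0], "turn": [0, 0, 0], "grip": 0.45}, {"linear": [0, 0, 0], "turn": [0, 0, 0], "grip": 0.45}, {"linear": [0, 0, 0], "turn": [0, 0, 0], "grip": 0.45}, {"linear": [0, 0, 0], "turn": [0, 0, 0], "grip": 0.45}, {"linear": [0, 0, 0], "turn": [0, 0, 0], "grip": 0.45}, {"linear": [0, 0, 0], "turn": [0, 0, 0], "grip": 0.45}]}}

```text
time: 23.75
tool_pos: [0.4268, 0.0059, 0.3698]
tool_rot: [-3.141, -0.698, -0.766]
contact_force: [-0.4, 0.5, 0.9]
opening: 0.0413
```

```bash
python3 - <<'E'
from h import *
cv2.imwrite("pics/t14.png",read_camera("top")[...,::-1]);cv2.imwrite("pics/s14.png",read_camera("scene")[...,::-1])
o=[]
for n,x0,y0 in (("scene",110,210),("top",440,180)):
    im=cv2.imread(f"pics/{'t' if n=='top' else 's'}14.png");k=4
    c=cv2.resize(im[y0:y0+100,x0:x0+100],None,fx=k,fy=k,interpolation=2)
    for zz,col in((-.075,(0,255,255)),(-.206,(0,255,0))):
        th=np.linspace(0,2*np.pi,60);r=.0545
        pts=np.array([(proj(n,drone(r*np.cos(a),zz,r*np.sin(a)))[0]-[x0,y0])*k for a in th]).astype(int)
        cv2.polylines(c,[pts],True,col,1)
    o.append(c)
cv2.imwrite("pics/o14.png",np.hstack(o))
E
```

```text
(no output)
```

View pics/o14.png

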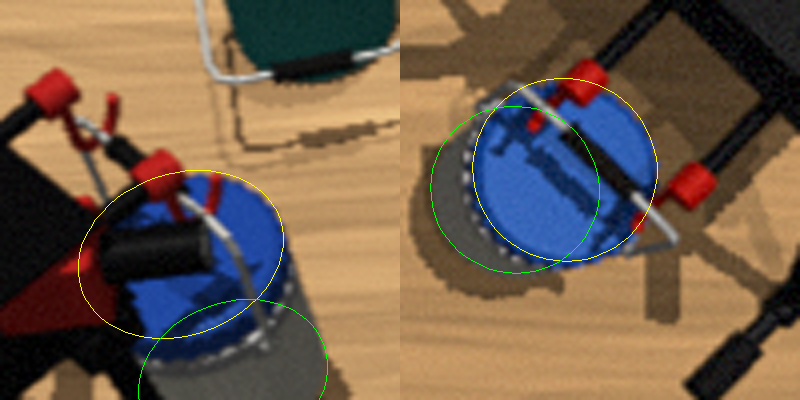

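```bash
python3 -c "
from cell import *
print(hand_in())"
```

```text
the job is handed in; nothing more can be done
None
```

The canister now hangs by its bail from both red hooks. The black grip sits between the hooks and the gripper has let go. I handed the job in at about 24 s of the 72 s allowed; `hand_in()` reports no verdict.

**What I did:**
- I swung the bail upright with a 4 N grip while the canister stood in place on the desk.
- I lifted it with a 35 N grip, carried it round with the tool leaning 40 degrees, lowered the bar into both hooks, opened the fingers and backed the arm away.

**Last checks:**
- **Position:** in the top view the bar lies in both hook mouths and the grip is centred to within about 1 px (2–3 mm). When I let go, the bar was within about 1 mm of the seat height.
- **Stillness:** five pictures in a row showed the lid moving less than 0.1 px.
- **Release:** the force on the tool was near zero after release, and the arm is well clear.
- **Surroundings:** comparing before and after pictures, the drone moved 0.03 px. The battery and radio moved at most 0.6 px, about 2 mm.

**Checks that failed or disagreed:**
- **Motor:** the before/after comparison failed because the gripper partly hides it in the last picture. The arm never came near it at low height.
- **Level:** the final overlay showed the base about 4 px and the lid 1–2 px off the ideal. That suggests a lean of about 0.05–0.1 rad, within the 0.2 limit, though I judged it by eye.
- **Heights:** camera-measured heights came out about 4 mm below the stated ones, so I used the stated heights. The grasp and the seating in the hooks agreed with them.

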